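# Set and lock the levelling foot of a bench machine

## Robot

A 6-joint arm with a two-finger parallel gripper is mounted at the origin on the work surface. World frame = base frame: x ahead of the robot, y to its left, z up, the work surface at z = 0. Lengths are in m, angles in rad, forces in N, time in s.
With the tool pointing down it reaches from about 0.35 to 0.85 m from the base axis. Payload 8.1 kg.
Tool frame: the origin (TCP) lies midway between the tips of the shut fingers; the grasp point (between the pads) lies pinch_z behind it (pinch_z is the distance from the TCP to the grasp point, in m); y points along the fingers, x is the direction in which the jaws open and shut, and the axes are right-handed (so a half turn about y gives the same grasp; the last joint's range is limited). The gripper opens to 85 mm and grips with 20 to 120 N. Pads are 22 mm wide; open, the fingers measure 114 mm over their backs; the gripper's body (76 mm by 85 mm) begins 54 mm behind the grasp point. The pads swing forward as they close: fully open they stand 13 mm farther back than shut.
Start: joints at [1.119, 0.13, 1.488, -0, 1.523, -0.085], TCP at [0.215, 0.56, 0.231] pointing down, gripper open.
Joint ranges: [-2.96, 2.96], [-0.89, 2.26], [0.02, 2.5], [-1.34, 4.48], [0, 2.73], [-2.66, 2.66]. Speed limits (rad/s): [2.39, 2.39, 2.79, 3.14, 3.14, 3.14].

## Interface

Orientations are given as a unit quaternion [w, x, y, z].
In Python, from plant import observe, grab_frame, camera_params, close_job, pinch_z gives the robot as it stands.
- The arm moves only by the tool step_arm, never from a script. Its argument "series" is a list of rows, each an object with "slide": the shift along the tool's x, y, z in mm, a list of three; "delta_rot": the turn, a rotation vector about the tool's x, y, z in rad, a list of three; "gripper": the closure, from -1 (fully open) to 1 (shut). In form: [{"slide": [tx, ty, tz], "delta_rot": [ax, ay, az], "gripper": gripper}, ...]. A call has 1 to 10 rows; each row shifts and turns the commanded pose from where the row before left it, along the tool's axes as they then stand; what a row does not reach is not made up. A row lasts 1/10 s, in which the tool goes at most 50 mm and 8.59 degrees, less where a joint would pass 70% of its speed; a pose out of reach is approached as far as the arm can. A call is refused whole if a number of a shift passes 50 or a number of a turn 0.15, either way. A call with a gripper value outside its range is refused whole. The fingers move at their own pace and stop on an object; the grip force is fixed at half the most. Time passes only in rows, so rows that do not move let the fingers close. It gives the time, the measured TCP pose, the force and the opening at its end, in the units of the state.
- observe(): the state, without advancing time (a new reading comes with each control period).
- grab_frame(name): name is "scene" or "top" or "wrist"; returns (picture, depth): 400x640x3 uint8, red, green, blue; 400x640 float32, m along the optical axis (not along the pixel's ray), 0 where there is no reading.
- camera_params(name): a dict with "mtx" (3x3 intrinsics, pixels), "R" (3x3) and "t" (3): a world point X has camera coordinates R X + t. Camera axes: x right, y down, z forward; pixel columns grow to the right and rows downward; lengths in m; the calibration is good to about 2 mm. A picture is of the moment at which its call begins: read the wrist's pose just before it. camera_params takes no time and is no camera call; for the wrist camera it gives the pose at the moment of the call.
- close_job(): hands the job in, once; it reports no verdict.
The state is a dict: "time": time; "joint_positions": joint angles; "joint_velocities": joint speeds; "tau": joint torques, N m; "position": TCP position; "tcp_rot": TCP orientation; "force": force on the tool from outside, world axes, zero at the start; "wrist_torque": the same for the moment, N m; "grip_width": finger opening in m.
Only numpy, scipy, OpenCV 4.12 (cv2) and the standard library are available. Lean on these libraries where they do the work, as an engineer would, in place of code of your own. Each camera call takes 0.05 s, during which the arm holds its last target.

## Task

Set and lock the front levelling foot of the red bench machine: fit the blue holding key fully down over the flat tang of the brass screw with its arm on the same side as the white stop pin, turn it clockwise until the arm rests against the pin, and leave it there to hold the screw. Then swing the jam nut's black lever clockwise by its yellow peg until the nut bites and pull it firmly tight, with about 10 N at the peg (give or take 2 N; too much strips the thread), and let go with the key still in place. Leave the tin, the spool and the screwdriver alone.

Things in the scene. Friction and masses are not known exactly. Their poses are not given: they have to be found in the camera images.
- tang (a point): Top centre of the brass screw's tang, on the vertical screw axis, 86 mm above the bench. The tang is an upright block 44 (x) x 14 (y) mm in plan, 16 mm tall, free all round. The screw turns with about 0.06 N m and is dragged round by the jam nut unless the key holds it; it does not rise or sink. The steel nut (46 to 60 mm above the bench) sits below it on the red lug (top at 45 mm).
- screw (a joint): Angle of the screw in rad, growing clockwise seen from above. Starts between 0.1 and 0.6. The right setting is 0.9, with the arm of the fitted key resting on the stop pin (play in the key about 0.07 either way): tang x and key arm then point along the machine's +y. It must not be dragged beyond 1.25.
- key_grip (a point): Centre of the blue key's upright grip: a block 40 (x) x 14 (y) mm, from 24 mm below to 18 mm above this point, on a hub 65 (x) x 35 (y) x 20 mm; 44 mm above the underside, z up. The key (0.18 to 0.29 kg) starts upright on the bench, left or right of the machine, arm roughly along world +y.
- key_slot (a point): Centre of the mouth of the key's slot, in its underside, 44 mm below the grip's centre: blind, 47 (x) x 17 (y) mm, 14 mm deep. The key's arm, 14 mm wide, 3 to 17 mm above the underside, runs along +x to 102 mm from the centre. Fully down on the tang this point is 14 mm below the tang's top, key x along tang x (same sense; half a turn round also fits but puts the arm on the wrong side).
- stop_pin (a point): Top centre of the white upright stop pin, 14 mm in diameter, 102 mm above the bench, fixed on the red lug; axes parallel to the machine's. The screw axis lies 14.5 mm towards -x and 70 mm towards -y of it.
- machine: The red bench machine, fixed. Origin on the bench on the screw axis, z up, turned by up to 0.3 rad from the world axes. Its main body, up to 176 mm high, lies on its +x side from 145 mm off the screw axis; beside the screw there are only the low lug, the pin and the lever.
- peg (a point): On the axis of the round upright yellow peg (16 mm diameter, from 50 to 115 mm above the bench) at 92 mm height; it stands 85 mm from the screw axis at the end of the nut's flat black lever (top at 58 mm). x points outward from the screw axis. The lever goes round with the screw while that is turned. The loose nut needs about 1.4 N at the peg to keep moving and is tightened clockwise seen from above.
- bite (a joint): How far the lever was pulled beyond the seating of the nut, rad; 0 until it bites; stays where left up to 0.17. Seating comes 0.5 to 1.1 rad on, the lever then pointing anywhere from 3.1 to 3.9 rad counter-clockwise of the machine's +x: not known beforehand. There the pull at the peg jumps to 6.5 N, then grows 3.8 N per 0.1 rad. Tight is 0.02 to 0.22 (7.2 to 14.5 N); above 0.22 the thread is overstrained.
- tack_tin: Bystander: round aluminium tin, 68 mm diameter, 60 mm high, loose; stands opposite the key on the other side. Origin at the centre of its underside.
- spool: Bystander: orange spool, 44 mm diameter, 55 mm high, loose, left of the machine. Origin at the centre of its underside.
- driver: Bystander: screwdriver lying loose to the right of the machine. Origin at the middle, on the bench.
Things that resemble listed ones, but are neither listed nor needed, are in the scene too. Of the things that look like the part that bears key_grip, the smallest one is meant.

How it is judged:
By the outcome, as a careful person would: the job done as asked, in the order asked, and still so for the second after the job is handed in, with the robot touching nothing.
It also fails if it takes over 58 s, if anything falls off the work surface, if the arm or the gripper's body presses on something with over 40 N, if the wrist force passes 120 N, or if a joint passes its speed limit or range.

## Working session

There is one attempt and no reset: what is moved stays moved. The work goes in short steps, Python scripts to look and compute and a tool call to move; the robot and the scene stay as the last step left them, time stands still between calls to the robot, and variables do not carry over. Pictures are saved under pics/ and viewed, and the job is handed in when it is done.

Besides the shell and the picture viewer there is one more tool, called after "Request:" as a command line: name --argument value ..., lists and objects as JSON in quotes. step_arm: Moves the arm, as the interface text tells. Its arguments: {"type":"object","properties":{"series":{"type":"array","items":{"type":"object","properties":{"slide":{"type":"array","items":{"type":"number"}},"delta_rot":{"type":"array","items":{"type":"number"}},"gripper":{"type":"number"}}}}},"required":["series"]}

```bash
ls; mkdir -p pics
python3 - <<'E'
from plant import *
import cv2,numpy as np
s=observe();print({k:np.round(v,3).tolist() for k,v in s.items()},pinch_z)
for n in ["scene","top"]:
    p,d=grab_frame(n);cv2.imwrite(f"pics/{n}0.png",cv2.cvtColor(p,cv2.COLOR_RGB2BGR));np.savez(f"pics/{n}0.npz",p=p,d=d)
    c=camera_params(n);print(n,{k:np.round(v,3).tolist() for k,v in c.items()})
E
```

```text
pics
{'time': 0.0, 'joint_positions': [1.119, 0.131, 1.489, -0.0, 1.523, -0.085], 'joint_velocities': [0.001, -0.0, -0.0, -0.002, 0.0, -0.001], 'tau': [-0.0, -56.938, -50.057, -0.0, 0.014, 0.0], 'position': [0.215, 0.56, 0.23], 'tcp_rot': [-0.582, 0.583, 0.4, -0.401], 'force': [-0.782, 0.063, 1.42], 'wrist_torque': [0.002, -0.006, 0.0], 'grip_width': 0.085} 0.0187
scene {'mtx': [[488.313, 0.0, 322.265], [0.0, 488.313, 206.114], [0.0, 0.0, 1.0]], 'R': [[-0.809, 0.588, 0.018], [0.369, 0.531, -0.763], [-0.458, -0.61, -0.647]], 't': [0.406, -0.036, 1.676]}
top {'mtx': [[501.212, 0.0, 310.485], [0.0, 501.212, 198.611], [0.0, 0.0, 1.0]], 'R': [[0.005, -1.0, -0.003], [-0.993, -0.004, -0.115], [0.115, 0.004, -0.993]], 't': [-0.088, 0.474, 1.852]}
```

View pics/scene0.png

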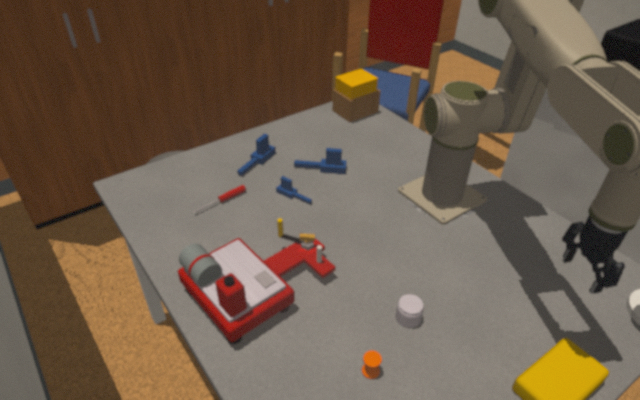

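View pics/top0.png

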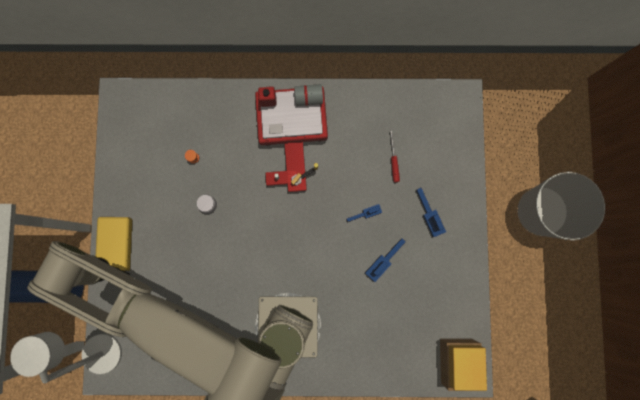

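```bash
cat > h.py <<'E'
import cv2,numpy as np
from plant import *
def pts(n,d,c,m):
    K,R,t=c["mtx"],c["R"],c["t"];K=np.array(K);R=np.array(R);t=np.array(t)
    v,u=np.nonzero(m&(d>0));z=d[v,u]
    P=np.stack([(u-K[0,2])/K[0,0]*z,(v-K[1,2])/K[1,1]*z,z],1)
    return (P-t)@R,u,v
def ray(c,u,v,h):
    K,R,t=[np.array(c[k]) for k in("mtx","R","t")]
    dirv=R.T@np.array([(u-K[0,2])/K[0,0],(v-K[1,2])/K[1,1],1]);o=-R.T@t
    return o+dirv*(h-o[2])/dirv[2]
def proj(c,X):
    K,R,t=[np.array(c[k]) for k in("mtx","R","t")]
    p=K@(R@np.array(X)+t);return p[:2]/p[2]
E
python3 - <<'E'
from h import *
for n in ["scene","top"]:
    z=np.load(f"pics/{n}0.npz");p,d=z["p"],z["d"];c=camera_params(n)
    hsv=cv2.cvtColor(p,cv2.COLOR_RGB2HSV)
    for nm,lo,hi in [("blue",(100,120,40),(125,255,255)),("yel",(18,120,90),(32,255,255)),("red",(0,170,80),(6,255,255)),("or",(7,180,120),(14,255,255))]:
        m=cv2.inRange(hsv,lo,hi);k,l,st,ce=cv2.connectedComponentsWithStats(m)
        for i in range(1,k):
            if st[i,4]<15: continue
            X,u,v=pts(n,d,c,l==i)
            if len(X): print(n,nm,ce[i].round(1),st[i,4],np.median(X,0).round(3),X.min(0).round(3),X.max(0).round(3))
p=np.load("pics/top0.npz")["p"][130:250,240:460];s=np.load("pics/scene0.npz")["p"][130:290,170:390]
cv2.imwrite("pics/c1.png",cv2.cvtColor(cv2.resize(p,None,fx=3.5,fy=3.5,interpolation=2),4))
cv2.imwrite("pics/c2.png",cv2.cvtColor(cv2.resize(s,None,fx=3.5,fy=3.5,interpolation=2),4))
E
```

```text
scene blue [261.4 138.3] 32 [ 0.386 -0.537  0.087] [ 0.365 -0.555  0.084] [ 0.406 -0.526  0.093]
scene blue [333.3 150.4] 25 [ 0.217 -0.329  0.087] [ 0.201 -0.35   0.08 ] [ 0.236 -0.316  0.09 ]
scene blue [253.9 159.3] 133 [ 0.425 -0.518  0.026] [ 0.373 -0.554  0.011] [ 0.509 -0.482  0.045]
scene blue [323.9 164.1] 156 [ 0.24  -0.343  0.027] [ 0.176 -0.42   0.016] [ 0.315 -0.289  0.034]
scene blue [285.6 179.5] 17 [ 0.429 -0.309  0.061] [ 0.419 -0.323  0.057] [ 0.436 -0.296  0.064]
scene blue [290.7 192.1] 95 [ 0.428 -0.293  0.019] [ 0.394 -0.337  0.01 ] [ 0.449 -0.223  0.03 ]
scene yel [338.2  61.7] 18 [-0.461 -1.174 -0.064] [-0.481 -1.19  -0.089] [-0.447 -1.164 -0.028]
scene yel [433.9  61.7] 15 [-1.017 -0.988 -0.129] [-1.038 -1.004 -0.154] [-1.001 -0.963 -0.102]
scene yel [354.9  83. ] 999 [-0.1   -0.595  0.148] [-1.348 -2.05  -0.664] [-0.04  -0.552  0.166]
scene yel [414.2  86.2] 15 [-0.668 -0.793 -0.108] [-0.678 -0.808 -0.126] [-0.655 -0.782 -0.088]
scene yel [279.7 226.3] 72 [ 0.586 -0.095  0.092] [ 0.51  -0.216 -0.001] [ 0.592 -0.087  0.117]
scene yel [306.6 236.5] 78 [ 0.541 
[... 1126 characters left out ...]
 -0.102  0.116] [ 0.58 -0.11  0.1 ] [ 0.592 -0.099  0.123]
top yel [295.7 178.9] 34 [ 0.54  -0.033  0.084] [ 0.525 -0.048  0.066] [ 0.556 -0.018  0.094]
top yel [113.1 240.1] 1522 [0.316 0.636 0.047] [0.214 0.442 0.03 ] [0.401 0.707 0.558]
top yel [469.  368.1] 1490 [-0.11  -0.621  0.16 ] [-0.198 -0.678  0.095] [-0.041 -0.565  0.174]
top red [264.5  95.2] 142 [0.828 0.083 0.172] [0.81  0.047 0.068] [0.866 0.119 0.183]
top red [293.4 130.5] 314 [ 0.703 -0.03   0.076] [ 0.68  -0.143  0.062] [0.824 0.115 0.088]
top red [290.4 167.2] 852 [ 0.587 -0.016  0.044] [ 0.503 -0.066  0.028] [0.686 0.081 0.059]
top red [395.  169.1] 102 [ 0.588 -0.405  0.024] [ 0.546 -0.417  0.01 ] [ 0.634 -0.395  0.04 ]
```

View pics/c1.png

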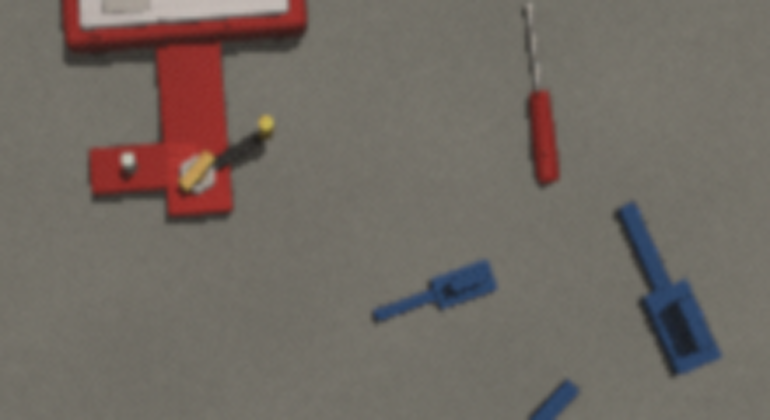

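View pics/c2.png

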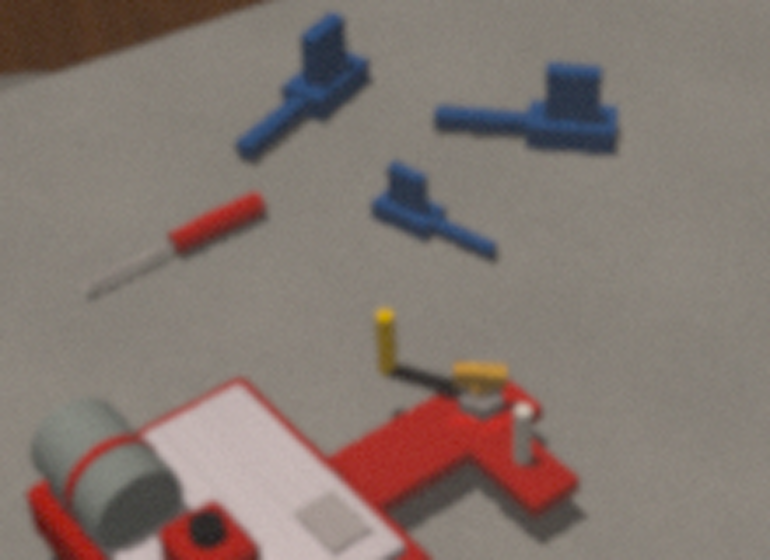

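Blue candidates in the top view are (372,212), (432,215) and (385,262). The one at (372,212) is the smallest: its grip top is about 62 mm high and its arm points towards +y. The other two have grip tops near 88 mm. So I choose (372,212), which is clearly visible in the close crops. Tang is at about (296,179), the peg at (315,165) and the stop pin at about (277,176).

Run:
```python
from h import *
from scipy.spatial.transform import Rotation as Ro
s=observe();q=s["tcp_rot"];R=Ro.from_quat([q[1],q[2],q[3],q[0]]).as_matrix();print("tool axes cols\n",R.round(3))
c=camera_params("wrist");print("cam in tool: pos",(R.T@(-np.array(c["R"]).T@c["t"]-s["position"])).round(3));print((np.array(c["R"])@R).round(3),np.array(c["mtx"]).round(1))
for n in ["scene","top"]:
    z=np.load(f"pics/{n}0.npz");p,d=z["p"],z["d"];c=camera_params(n)
    hsv=cv2.cvtColor(p,cv2.COLOR_RGB2HSV)
    m=cv2.inRange(hsv,(95,90,25),(128,255,255))>0
    X,u,v=pts(n,d,c,m)
    k=(X[:,0]>.37)&(X[:,0]<.47)&(X[:,1]>-.38)&(X[:,1]<-.2);X=X[k]
    top=X[X[:,2]>.053];low=X[(X[:,2]<.03)]
    print(n,"grip",top.mean(0).round(4),len(top),"low",low.mean(0).round(4))
    arm=low[low[:,1]>low[:,1].max()-.05];(a,b)=np.polyfit(arm[:,1],arm[:,0],1);print("arm yaw",np.degrees(np.arctan2(1,a)),np.degrees(np.arctan2(*(arm.mean(0)-top.mean(0))[[1,0]])),low[:,1].max())
```

```text
tool axes cols
 [[ 0.359 -0.001 -0.933]
 [ 0.933 -0.002  0.359]
 [-0.002 -1.     0.   ]]
cam in tool: pos [-0.001 -0.142  0.071]
[[ 1.     0.001  0.001]
 [ 0.001 -0.28  -0.96 ]
 [-0.     0.96  -0.28 ]] [[358.2   0.  324.7]
 [  0.  358.2 206.6]
 [  0.    0.    1. ]]
scene grip [ 0.4295 -0.3085  0.0598] 39 low [ 0.4228 -0.2868  0.0184]
arm yaw 108.30565790148678 111.18316059150332 -0.2151380869724836
top grip [ 0.4298 -0.3178  0.0619] 41 low [ 0.4209 -0.2931  0.0187]
arm yaw 109.78498253366521 109.50780266119285 -0.22361684738468673
```

```bash
cat > plan.py <<'E'
from h import *
from scipy.spatial.transform import Rotation as Ro
def pose():
    s=observe();q=s["tcp_rot"];R=Ro.from_quat([q[1],q[2],q[3],q[0]]).as_matrix();return np.array(s["position"]),R,s
def yaw_of(R): return np.degrees(np.arctan2(R[1,0],R[0,0]))
def Ry(y):
    y=np.radians(y);return np.array([[np.cos(y),0,-np.sin(y)],[np.sin(y),0,np.cos(y)],[0,-1,0]])
def plan(wps,grip,p=None,R=None,step=.045,rstep=.14,minrows=1,dec=1):
    # wps: (xyz,yaw_deg)
    if p is None: p,R,_=pose()
    out=[]
    for X,y in wps:
        X=np.array(X);T=Ry(y)
        rv=Ro.from_matrix(R.T@T).as_rotvec()
        n=max(minrows,int(np.ceil(max(np.linalg.norm(X-p)/step,np.linalg.norm(rv)/rstep))))
        p0,R0=p.copy(),R.copy()
        for i in range(1,n+1):
            Pt=p0+(X-p0)*i/n;Rt=R0@Ro.from_rotvec(rv*i/n).as_matrix()
            sl=np.round(R.T@(Pt-p)*1000,dec);dr=np.round(Ro.from_matrix(R.T@Rt).as_rotvec(),3)
            out.append('{"slide":[%g,%g,%g],"delta_rot":[%g,%g,%g],"gripper":%g}'%(*sl,*dr,grip))
            p=p+R@(sl/1000);R=R@Ro.from_rotvec(dr).as_matrix()
    for i in range(0,len(out),10): print("["+",".join(out[i:i+10])+"]")
    print("end",p.round(4),yaw_of(R).round(2))
E
python3 - <<'E'
from plan import *
plan([((.49,.15,.25),69),((.425,-.29,.18),19.5)],-1)
E
```

```text
[{"slide":[-25.8,-1.7,-36.7],"delta_rot":[-0,-0,-0],"gripper":-1},{"slide":[-25.8,-1.8,-36.7],"delta_rot":[-0,-0,-0],"gripper":-1},{"slide":[-25.8,-1.7,-36.7],"delta_rot":[-0,-0,-0],"gripper":-1},{"slide":[-25.8,-1.8,-36.7],"delta_rot":[-0,-0,-0.001],"gripper":-1},{"slide":[-25.8,-1.8,-36.7],"delta_rot":[-0,-0,0],"gripper":-1},{"slide":[-25.8,-1.7,-36.7],"delta_rot":[-0,-0,0],"gripper":-1},{"slide":[-25.8,-1.8,-36.7],"delta_rot":[-0,-0,-0],"gripper":-1},{"slide":[-25.8,-1.8,-36.7],"delta_rot":[-0,-0,-0],"gripper":-1},{"slide":[-25.8,-1.8,-36.7],"delta_rot":[-0,-0,-0],"gripper":-1},{"slide":[-25.8,-1.7,-36.7],"delta_rot":[-0,-0,-0.001],"gripper":-1}]
[{"slide":[-25.8,-1.8,-36.7],"delta_rot":[-0,-0,0],"gripper":-1},{"slide":[-39.5,6.3,-8.8],"delta_rot":[-0,0.079,0],"gripper":-1},{"slide":[-38.6,6.4,-11.9],"delta_rot":[-0,0.078,0],"gripper":-1},{"slide":[-37.6,6.3,-14.9],"delta_rot":[-0,0.079,0],"gripper":-1},{"slide":[-36.3,6.4,-17.8],"delta_rot":[-0,0.078,0],"gripper":-1},{"slide":[-34.8,6.3,-20.6],"delta_rot":[-0,0.079,0],"gripper":-1},{"slide":[-33,6.4,-23.3],"delta_rot":[-0,0.078,0],"gripper":-1},{"slide":[-31.2,6.3,-25.7],"delta_rot":[-0,0.079,0],"gripper":-1},{"slide":[-29,6.4,-28.2],"delta_rot":[-0,0.078,0],"gripper":-1},{"slide":[-26.8,6.3,-30.3],"delta_rot":[-0,0.079,0],"gripper":-1}]
[{"slide":[-24.2,6.4,-32.4],"delta_rot":[-0,0.078,0],"gripper":-1},{"slide":[-21.7,6.3,-34.1],"delta_rot":[-0,0.079,0],"gripper":-1}]
end [ 0.425 -0.29   0.18 ] 19.48
```

Request:
step_arm --series '[{"slide": [-26,-2,-36.5],"delta_rot": [0,0,0],"gripper": -1},{"slide": [-26,-2,-36.5],"delta_rot": [0,0,0],"gripper": -1},{"slide": [-26,-2,-36.5],"delta_rot": [0,0,0],"gripper": -1},{"slide": [-26,-2,-36.5],"delta_rot": [0,0,0],"gripper": -1},{"slide": [-26,-2,-36.5],"delta_rot": [0,0,0],"gripper": -1},{"slide": [-26,-2,-36.5],"delta_rot": [0,0,0],"gripper": -1},{"slide": [-26,-2,-36.5],"delta_rot": [0,0,0],"gripper": -1},{"slide": [-26,-2,-36.5],"delta_rot": [0,0,0],"gripper": -1},{"slide": [-26,-2,-36.5],"delta_rot": [0,0,0],"gripper": -1},{"slide": [-26,-2,-36.5],"delta_rot": [0,0,0],"gripper": -1}]'

```text
time: 1.1
position: [0.4631, 0.1848, 0.2511]
tcp_rot: [0.583, -0.583, -0.4, 0.401]
force: [0.2, 0.6, -0.3]
grip_width: 0.0852
```

Request:
step_arm --series '[{"slide": [-26,-2,-36.5],"delta_rot": [0,0,0],"gripper": -1},{"slide": [-39.5,6,-9],"delta_rot": [0,0.079,0],"gripper": -1},{"slide": [-38.5,6,-12],"delta_rot": [0,0.078,0],"gripper": -1},{"slide": [-37.5,6,-15],"delta_rot": [0,0.079,0],"gripper": -1},{"slide": [-36.5,6,-18],"delta_rot": [0,0.078,0],"gripper": -1},{"slide": [-35,6,-20.5],"delta_rot": [0,0.079,0],"gripper": -1},{"slide": [-33,6,-23.5],"delta_rot": [0,0.078,0],"gripper": -1},{"slide": [-31,6,-25.5],"delta_rot": [0,0.079,0],"gripper": -1},{"slide": [-29,6,-28],"delta_rot": [0,0.078,0],"gripper": -1},{"slide": [-27,6,-30.5],"delta_rot": [0,0.079,0],"gripper": -1}]'

```text
time: 2.1
position: [0.4337, -0.2126, 0.1988]
tcp_rot: [0.686, -0.686, -0.173, 0.173]
force: [-0.7, -0.4, -0.9]
grip_width: 0.0853
```

Request:
step_arm --series '[{"slide": [-24,6,-32.5],"delta_rot": [0,0.078,0],"gripper": -1},{"slide": [-22,6,-34],"delta_rot": [0,0.079,0],"gripper": -1},{"slide": [0,0,0],"delta_rot": [0,0,0],"gripper": -1},{"slide": [0,0,0],"delta_rot": [0,0,0],"gripper": -1}]'

```text
time: 2.5
position: [0.4218, -0.2916, 0.1865]
tcp_rot: [0.698, -0.696, -0.119, 0.119]
force: [0.4, -0.4, 0.1]
grip_width: 0.0853
```

Run:
```python
from plan import *
p,R,s=pose();print(p,yaw_of(R),s["joint_positions"])
c=camera_params("wrist");im,d=grab_frame("wrist");cv2.imwrite("pics/w1.png",im[:,:,::-1])
np.savez("pics/w1.npz",p=im,d=d,R=c["R"],t=c["t"],mtx=c["mtx"])
im,d=grab_frame("top");np.savez("pics/top1.npz",p=im,d=d);cv2.imwrite("pics/top1.png",im[:,:,::-1])
```

```text
[ 0.42181456 -0.29158534  0.18648528] 19.381961099939023 [-7.05038378e-01 -7.96890750e-02  1.78404553e+00  2.62474392e-04
  1.43907956e+00 -1.04335152e+00]
```

View pics/w1.png

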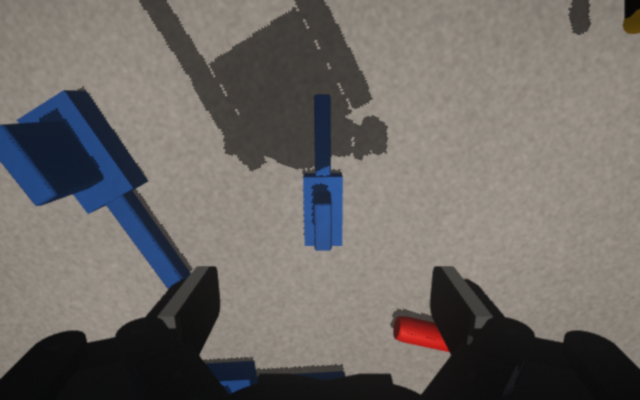

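The wrist view shows the small key upright between the fingers. Its grip top spans about (323,200–225) and its arm runs straight up the picture to (322,95), so it is already nearly aligned with the tool.

Run:
```python
from plan import *
z=np.load("pics/w1.npz");im,d=z["p"],z["d"];c={k:z[k] for k in("R","t","mtx")}
hsv=cv2.cvtColor(im,cv2.COLOR_RGB2HSV)
m=cv2.inRange(hsv,(95,90,15),(128,255,255))
m[:, :280]=0;m[:,370:]=0;m[270:]=0
X,u,v=pts(0,d,c,m>0)
g=X[(X[:,2]>.057)&(X[:,2]<.067)];print("n",len(g),g.mean(0),g.min(0),g.max(0),X[:,2].max())
r=cv2.minAreaRect((g[:,:2]*1000).astype(np.float32));print("grip",r)
a=X[(X[:,2]>.013)&(X[:,2]<.0235)];r=cv2.minAreaRect((a[:,:2]*1000).astype(np.float32));print("hub+arm",r)
arm=a[v[(X[:,2]>.013)&(X[:,2]<.0235)]<165];k=np.polyfit(arm[:,1],arm[:,0],1);print("arm yaw",np.degrees(np.arctan2(1,k[0])),arm.mean(0),arm[:,1].max())
# edges columns
for row in (110,130,150,180,200,240): 
    cc=np.nonzero(m[row])[0];print(row,cc.min(),cc.max())
p,R,_=pose()
print("in tool frame grip", R.T@(g.mean(0)-p)*1000, "arm",R.T@(arm.mean(0)-p)*1000)
```

```text
n 837 [ 0.42727875 -0.31436619  0.06136806] [ 0.41501042 -0.3349077   0.05741752] [ 0.4395938  -0.29535944  0.06405153] 0.06405153034093754
grip ((427.49951171875, -315.22674560546875), (13.707771301269531, 38.99433517456055), 19.651283264160156)
hub+arm ((416.0639953613281, -283.5966491699219), (34.690982818603516, 133.56336975097656), 19.73906707763672)
arm yaw 108.69079942658865 [ 0.40298805 -0.2473412   0.0166068 ] -0.21906259787263108
110 315 329
130 315 329
150 315 329
180 303 342
200 304 341
240 305 341
in tool frame grip [ -3.60834123 125.73490528 -24.23549406] arm [ -4.08956706 170.55380825  47.01752325]
```

Run:
```python
from plan import *
plan([((.4275,-.3155,.12),19.6),((.4275,-.3155,.027),19.6)],-1,step=.035)
```

```text
[{"slide":[-1.3,22.4,-8.4],"delta_rot":[-0,-0,0],"gripper":-1},{"slide":[-1.2,22.3,-8.5],"delta_rot":[-0.001,-0.001,0],"gripper":-1},{"slide":[-1.3,22.4,-8.4],"delta_rot":[0,-0,0],"gripper":-1},{"slide":[0,31,0],"delta_rot":[0,-0,0],"gripper":-1},{"slide":[0,31,0],"delta_rot":[0,-0,0],"gripper":-1},{"slide":[0,31,0],"delta_rot":[0,-0,0],"gripper":-1}]
end [ 0.4275 -0.3155  0.027 ] 19.59
```

Request:
step_arm --series '[{"slide": [-1.3,22.4,-8.4],"delta_rot": [0,0,0],"gripper": -1},{"slide": [-1.3,22.4,-8.4],"delta_rot": [0,-0.003,0],"gripper": -1},{"slide": [-1.3,22.4,-8.4],"delta_rot": [0,0,0],"gripper": -1},{"slide": [0,31,0],"delta_rot": [0,0,0],"gripper": -1},{"slide": [0,31,0],"delta_rot": [0,0,0],"gripper": -1},{"slide": [0,31,0],"delta_rot": [0,0,0],"gripper": -1},{"slide": [0,0,0],"delta_rot": [0,0,0],"gripper": -1},{"slide": [0,0,0],"delta_rot": [0,0,0],"gripper": -1}]'

```text
time: 3.4
position: [0.4275, -0.3151, 0.0275]
tcp_rot: [0.697, -0.696, -0.121, 0.122]
force: [0.1, -1.4, 0.1]
grip_width: 0.0853
```

Run:
```python
from plan import *
p,R,s=pose();print(p,yaw_of(R),np.round(R,3).tolist(),s["force"])
# meanwhile machine estimates from stored top1/top0 + scene0
```

```text
[ 0.42752729 -0.31513291  0.02745433] 19.7534227101411 [[0.941, -0.001, -0.338], [0.338, 0.001, 0.941], [-0.0, -1.0, 0.001]] [ 0.12864679 -1.38183482  0.11439521]
```

Well placed; now close and lift a little.

Request:
step_arm --series '[{"slide": [0,0,0],"delta_rot": [0,0,0],"gripper": 1},{"slide": [0,0,0],"delta_rot": [0,0,0],"gripper": 1},{"slide": [0,0,0],"delta_rot": [0,0,0],"gripper": 1},{"slide": [0,0,0],"delta_rot": [0,0,0],"gripper": 1},{"slide": [0,0,0],"delta_rot": [0,0,0],"gripper": 1},{"slide": [0,0,0],"delta_rot": [0,0,0],"gripper": 1},{"slide": [0,0,0],"delta_rot": [0,0,0],"gripper": 1}]'

```text
time: 4.1
position: [0.4276, -0.3165, 0.0276]
tcp_rot: [-0.697, 0.697, 0.121, -0.12]
force: [-0.1, 0.5, 4.6]
grip_width: 0.0133
```

Run:
```python
from plan import *
plan([((.4276,-.3165,.25),19.6),((.47,-.11,.25),45)],1,step=.04)
```

```text
[{"slide":[0,-37.1,-0],"delta_rot":[0,0,0],"gripper":1},{"slide":[0,-37,-0],"delta_rot":[0,0,0],"gripper":1},{"slide":[0,-37.1,-0.1],"delta_rot":[0,0,0],"gripper":1},{"slide":[0.1,-37.1,0],"delta_rot":[0,0.001,0],"gripper":1},{"slide":[-0,-37,0],"delta_rot":[0.001,-0,0],"gripper":1},{"slide":[-0,-37.1,0],"delta_rot":[-0,-0,0],"gripper":1},{"slide":[18.2,0,30.1],"delta_rot":[-0,-0.074,0],"gripper":1},{"slide":[20.4,0,28.6],"delta_rot":[-0,-0.074,0],"gripper":1},{"slide":[22.4,0.1,27],"delta_rot":[-0,-0.074,0],"gripper":1},{"slide":[24.4,-0,25.4],"delta_rot":[-0,-0.074,0],"gripper":1}]
[{"slide":[26.1,-0,23.4],"delta_rot":[-0,-0.074,0],"gripper":1},{"slide":[27.9,0,21.4],"delta_rot":[-0,-0.073,0],"gripper":1}]
end [ 0.4701 -0.11    0.25  ] 44.97
```

Request:
step_arm --series '[{"slide": [0,-15,0],"delta_rot": [0,0,0],"gripper": 1},{"slide": [0,-37,0],"delta_rot": [0,0,0],"gripper": 1},{"slide": [0,-43,0],"delta_rot": [0,0,0],"gripper": 1},{"slide": [0,-43,0],"delta_rot": [0,0,0],"gripper": 1},{"slide": [0,-43,0],"delta_rot": [0,0,0],"gripper": 1},{"slide": [0,-42,0],"delta_rot": [0,0,0],"gripper": 1},{"slide": [18,0,30],"delta_rot": [0,-0.074,0],"gripper": 1},{"slide": [20,0,28.5],"delta_rot": [0,-0.074,0],"gripper": 1},{"slide": [22.5,0,27],"delta_rot": [0,-0.074,0],"gripper": 1},{"slide": [24.5,0,25.5],"delta_rot": [0,-0.074,0],"gripper": 1}]'

```text
time: 5.1
position: [0.4547, -0.1774, 0.2507]
tcp_rot: [0.671, -0.671, -0.223, 0.223]
force: [0.2, -0.2, -1.9]
grip_width: 0.013
```

Request:
step_arm --series '[{"slide": [26,0,23.5],"delta_rot": [0,-0.074,0],"gripper": 1},{"slide": [28,0,21.5],"delta_rot": [0,-0.074,0],"gripper": 1},{"slide": [0,0,0],"delta_rot": [0,0,0],"gripper": 1},{"slide": [0,0,0],"delta_rot": [0,0,0],"gripper": 1},{"slide": [0,0,0],"delta_rot": [0,0,0],"gripper": 1}]'

```text
time: 5.6
position: [0.4688, -0.1104, 0.2503]
tcp_rot: [-0.653, 0.653, 0.271, -0.271]
force: [0.0, -0.4, -1.6]
grip_width: 0.0129
```

Run:
```python
from plan import *
p,R,s=pose();print(p,yaw_of(R),s["force"],s["grip_width"])
c=camera_params("wrist");im,d=grab_frame("wrist");cv2.imwrite("pics/w2.png",im[:,:,::-1])
np.savez("pics/w2.npz",p=im,d=d,R=c["R"],t=c["t"],mtx=c["mtx"],tp=p,tR=R)
```

```text
[ 0.46876553 -0.1103537   0.25032469] 45.03066001871655 [ 0.03568319 -0.4336002  -1.58768009] 0.012937150212762833
```

View pics/w2.png

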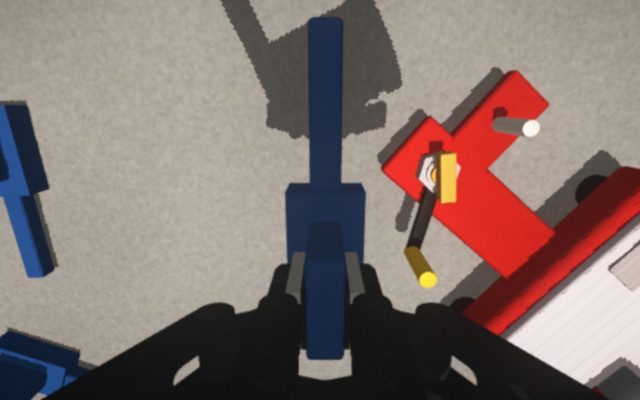

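The wrist view shows the key held straight at (325,…). The brass tang is at (448,178), nearly parallel to it. The pin top is at (531,128) and the peg top at (428,280).

Run:
```python
from plan import *
z=np.load("pics/w2.npz");im,d=z["p"],z["d"];c={k:z[k] for k in("R","t","mtx")};p=z["tp"];R=z["tR"]
X,u,v=pts(0,d,c,np.ones(d.shape,bool));hsv=cv2.cvtColor(im,cv2.COLOR_RGB2HSV)[v,u]
def box(k,nm):
    r=cv2.minAreaRect((X[k][:,:2]*1000).astype(np.float32));print(nm,k.sum(),X[k].mean(0).round(4),np.round(r[0],1),np.round(r[1],1),round(r[2],2))
near=lambda a,b,r:np.hypot(X[:,0]-a,X[:,1]-b)<r
box(near(.54,-.035,.05)&(X[:,2]>.083)&(X[:,2]<.091)&(hsv[:,0]>12)&(hsv[:,0]<35)&(hsv[:,1]>80),"tang")
box((u>515)&(u<545)&(v>115)&(v<140)&(X[:,2]>.098)&(X[:,2]<.108),"pin")
box((u>410)&(u<445)&(v>265)&(v<292)&(X[:,2]>.11)&(X[:,2]<.12),"peg")
lug=(X[:,2]>.041)&(X[:,2]<.049)&((hsv[:,0]<8)|(hsv[:,0]>172))&(hsv[:,1]>120)&(X[:,0]>.45)
box(lug,"lug")
# tool frame key
T=(X-p)@R*1000
blue=(hsv[:,0]>95)&(hsv[:,0]<128)&(hsv[:,1]>90)&(u>270)&(u<380)&(T[:,1]<60)&(T[:,1]>-60)
for nm,lo,hi,vv in(("arm",-200,400,(20,175)),("hub",0,400,(185,250)),):
    k=blue&(v>vv[0])&(v<vv[1]);r=cv2.minAreaRect(T[k][:,[0,2]].astype(np.float32));print(nm,T[k].mean(0).round(1),T[k].min(0).round(1),T[k].max(0).round(1),np.round(r[2],2))
k=blue&(v>260)&(u>305)&(u<345);print("grip",np.percentile(T[k],[2,50,98],axis=0).round(1))
k=blue&(v>20)&(v<175);f=np.polyfit(T[k][:,2],T[k][:,0],1);print("arm line x=f(z)",f,np.degrees(f[0]))
```

```text
tang 786 [ 0.5383 -0.03    0.0854] [538.8 -30.4] [13.9 44. ] 51.35
pin 256 [0.5468 0.0404 0.1011] [547.3  40.5] [13.2 13.4] 61.11
peg 265 [ 0.5828 -0.1016  0.114 ] [ 583.9 -102. ] [15.2 15.5] 74.98
lug 15024 [ 0.5873 -0.0038  0.0444] [591.   -8.9] [187.2 220.9] 4.74
arm [-0.8 11.  72.7] [-7.5  8.2 40.5] [  6.   13.7 101.2] 89.95
hub [-0.7  4.6 23.2] [-17.8 -25.8   6.5] [16.4 21.7 35.8] 0.11
grip [[ -7.1 -35.2 -16.8]
 [ -0.7 -34.    2.7]
 [  5.6 -32.8  19.8]]
arm line x=f(z) [-6.69679242e-04 -7.12273407e-01] -0.03836979417226406
```

Run:
```python
from plan import *
z=np.load("pics/w2.npz");im,d=z["p"],z["d"];c={k:z[k] for k in("R","t","mtx")};p=z["tp"];R=z["tR"]
hsv=cv2.cvtColor(im,cv2.COLOR_RGB2HSV)
m=(hsv[:,:,0]>95)&(hsv[:,:,0]<128)&(hsv[:,:,1]>90)
def T(u,v,y): return R.T@(ray(c,u,v,p[2]-y/1000)-p)*1000
col=np.nonzero(m[:,325])[0];print("tip row",col.min(),T(325,col.min()-.5,11))
for u in (295,300,352,358):
    col=np.nonzero(m[:,u])[0];print(u,col.min(),T(u,col.min()-.5,8))
for v in (60,120,160):
    cc=np.nonzero(m[v,250:400])[0]+250;print(v,cc.min(),cc.max(),T(cc.min()-.5,v,11)[0],T(cc.max()+.5,v,11)[0])
for v in (200,230):
    cc=np.nonzero(m[v,250:400])[0]+250;print(v,T(cc.min()-.5,v,8)[0],T(cc.max()+.5,v,8)[0])
# grip bottom edge (back top edge) y=-34
col=np.nonzero(m[:,325])[0];print("grip back",col.max(),T(325,col.max()+.5,-34))
plan([((.5385,-.0302,.25),51.3)],1,step=.04)
print(np.array(Ry(51.3)).round(3))
```

```text
tip row 18 [ -0.87065897  10.98558779 102.09816786]
295 184 [-13.6429346    8.00033663  37.19281326]
300 184 [-11.49733406   7.99943666  37.19623262]
352 184 [10.81181095  7.99007914 37.2317859 ]
358 184 [13.38534435  7.98899968 37.23588725]
60 309 341 -7.41719603932076 5.722028349437728
120 310 341 -7.265850239259369 6.058500342112836
160 311 340 -7.01382950806666 5.871026742919499
200 -17.93584828716139 16.411639328004096
230 -17.89806904825693 16.416458047232464
grip back 358 [ -0.68175143 -33.99714977 -17.739829  ]
[{"slide":[35.4,0.1,2.5],"delta_rot":[0,-0.037,-0],"gripper":1},{"slide":[35.5,0,1.2],"delta_rot":[0,-0.036,-0],"gripper":1},{"slide":[35.5,0.1,-0],"delta_rot":[0,-0.037,-0],"gripper":1}]
end [ 0.5385 -0.0301  0.25  ] 51.3
[[ 0.625  0.    -0.78 ]
 [ 0.78   0.     0.625]
 [ 0.    -1.     0.   ]]
```

Run:
```python
from plan import *
plan([((.5392,-.0299,.25),51.3),((.5392,-.0299,.124),51.3)],1,step=.04)
```

```text
[{"slide":[35.6,0.1,2.4],"delta_rot":[0,-0.037,-0],"gripper":1},{"slide":[35.7,0,1.1],"delta_rot":[0,-0.036,-0],"gripper":1},{"slide":[35.8,0.1,-0.2],"delta_rot":[0,-0.037,-0],"gripper":1},{"slide":[0,31.5,0],"delta_rot":[-0,-0,-0],"gripper":1},{"slide":[0,31.5,0],"delta_rot":[-0,-0,-0],"gripper":1},{"slide":[0,31.5,0],"delta_rot":[-0,-0,-0],"gripper":1},{"slide":[0,31.5,0],"delta_rot":[-0,-0,-0],"gripper":1}]
end [ 0.5392 -0.0299  0.124 ] 51.3
```

Request:
step_arm --series '[{"slide": [35.7,0,2.4],"delta_rot": [0,-0.037,0],"gripper": 1},{"slide": [35.7,0,1.1],"delta_rot": [0,-0.037,0],"gripper": 1},{"slide": [35.7,0,-0.2],"delta_rot": [0,-0.036,0],"gripper": 1},{"slide": [0,31.5,0],"delta_rot": [0,0,0],"gripper": 1},{"slide": [0,31.5,0],"delta_rot": [0,0,0],"gripper": 1},{"slide": [0,31.5,0],"delta_rot": [0,0,0],"gripper": 1},{"slide": [0,31.5,0],"delta_rot": [0,0,0],"gripper": 1},{"slide": [0,0,0],"delta_rot": [0,0,0],"gripper": 1},{"slide": [0,0,0],"delta_rot": [0,0,0],"gripper": 1},{"slide": [0,0,0],"delta_rot": [0,0,0],"gripper": 1}]'

```text
time: 6.65
position: [0.5409, -0.0297, 0.1265]
tcp_rot: [-0.637, 0.638, 0.307, -0.305]
force: [0.6, 0.3, -1.5]
grip_width: 0.0132
```

Run:
```python
from plan import *
p,R,s=pose();print(p,yaw_of(R),s["force"],R[:,1])
c=camera_params("scene");im,d=grab_frame("scene");np.savez("pics/s2.npz",p=im,d=d)
cv2.imwrite("pics/s2.png",cv2.resize(im[150:300,200:400,::-1],None,fx=4,fy=4,interpolation=cv2.INTER_CUBIC))
plan([((.5392,-.0299,.124),51.35)],1)
```

```text
[ 0.54085637 -0.02965357  0.12648521] 51.337422841161036 [ 0.61654238  0.34571659 -1.4602057 ] [ 3.15185081e-03 -4.98395332e-04 -9.99994909e-01]
[{"slide":[-1.5,2.7,1.3],"delta_rot":[0.003,0,0.002],"gripper":1}]
end [ 0.5391 -0.0299  0.124 ] 51.35
```

View pics/s2.png

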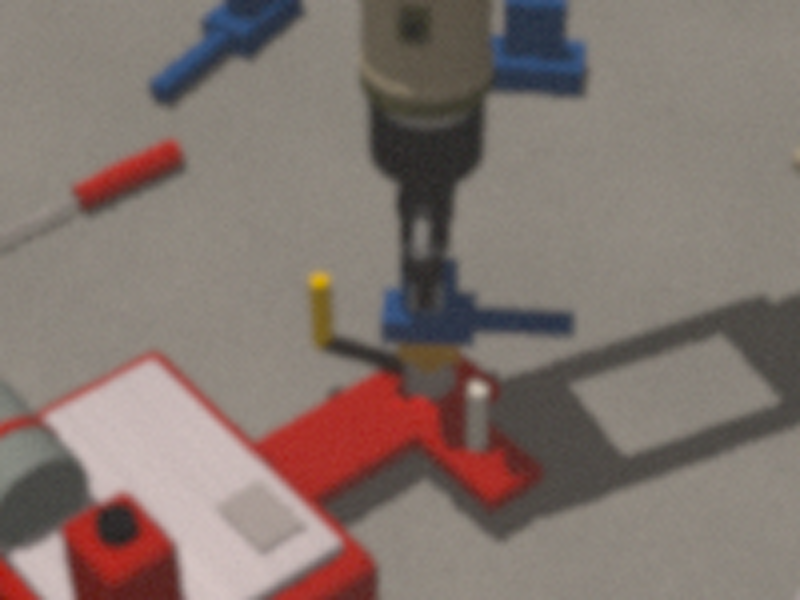

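The scene view shows the key just above the tang, its arm pointing away from the lug on the side before the pin. I'm correcting the small offset and going down in small steps.

Request:
step_arm --series '[{"slide": [-1.5,2,1.3],"delta_rot": [0.003,0,0.002],"gripper": 1},{"slide": [0,4,0],"delta_rot": [0,0,0],"gripper": 1},{"slide": [0,4,0],"delta_rot": [0,0,0],"gripper": 1},{"slide": [0,0,0],"delta_rot": [0,0,0],"gripper": 1},{"slide": [0,0,0],"delta_rot": [0,0,0],"gripper": 1}]'

```text
time: 7.2
position: [0.5373, -0.0292, 0.1139]
tcp_rot: [0.638, -0.636, -0.305, 0.308]
force: [-1.0, -0.2, -2.0]
grip_width: 0.0134
```

Run:
```python
from plan import *
p,R,s=pose();print(p,yaw_of(R),s["force"],R[:,1],s["wrist_torque"])
```

```text
[ 0.53726309 -0.02917034  0.11391195] 51.399095187774314 [-1.0199069  -0.18051842 -1.98873418] [-4.00630501e-03  3.83880609e-04 -9.99991901e-01] [ 0.04335128 -0.0318241  -0.02090371]
```

Request:
step_arm --series '[{"slide": [0,0,0],"delta_rot": [0,0,0],"gripper": 1}]'

```text
time: 7.3
position: [0.5373, -0.0292, 0.114]
tcp_rot: [0.638, -0.636, -0.305, 0.308]
force: [-0.2, -0.4, -2.2]
grip_width: 0.0127
```

Request:
step_arm --series '[{"slide": [0,0,0],"delta_rot": [0,0,0],"gripper": 1}]'

```text
time: 7.4
position: [0.5374, -0.0292, 0.1141]
tcp_rot: [0.638, -0.636, -0.305, 0.308]
force: [-0.0, -0.0, -2.1]
grip_width: 0.0134
```

Request:
step_arm --series '[{"slide": [0,0,0],"delta_rot": [0,0,0],"gripper": 1}]'

```text
time: 7.5
position: [0.5374, -0.0292, 0.1141]
tcp_rot: [0.638, -0.637, -0.306, 0.308]
force: [0.5, -0.8, -2.6]
grip_width: 0.013
```

Request:
step_arm --series '[{"slide": [0.5,0,-1.2],"delta_rot": [-0.002,0,-0.001],"gripper": 1},{"slide": [0,0,0],"delta_rot": [0,0,0],"gripper": 1},{"slide": [0,0,0],"delta_rot": [0,0,0],"gripper": 1}]'

```text
time: 7.8
position: [0.5387, -0.0296, 0.1141]
tcp_rot: [0.637, -0.637, -0.306, 0.307]
force: [0.1, 0.6, -1.7]
grip_width: 0.0134
```

Run:
```python
from plan import *
p,R,s=pose();print(p,yaw_of(R),s["force"],R[:,1],s["wrist_torque"],s["joint_velocities"])
plan([((.5392,-.0299,.114),51.35)],1)
```

```text
[ 0.53869646 -0.02962839  0.11408002] 51.39462256321372 [ 0.07754756  0.59101517 -1.70062707] [-1.38408575e-03 -1.77677100e-04 -9.99999026e-01] [-0.07270924 -0.04392035  0.005708  ] [ 0.00207941  0.00044595 -0.00154478 -0.00053332  0.00145142  0.00013408]
[{"slide":[0.1,0.1,-0.6],"delta_rot":[-0.001,0.001,-0.001],"gripper":1}]
end [ 0.5392 -0.0299  0.114 ] 51.34
```

Good. Down in 3 mm steps, watching the force.

Request:
step_arm --series '[{"slide": [0.1,2,-0.4],"delta_rot": [0,0,0],"gripper": 1},{"slide": [0,2,0],"delta_rot": [0,0,0],"gripper": 1},{"slide": [0,0,0],"delta_rot": [0,0,0],"gripper": 1}]'

```text
time: 8.1
position: [0.539, -0.0299, 0.1097]
tcp_rot: [0.637, -0.637, -0.306, 0.307]
force: [1.0, -1.3, -2.2]
grip_width: 0.013
```

Request:
step_arm --series '[{"slide": [0,2.5,0],"delta_rot": [0,0,0],"gripper": 1},{"slide": [0,2.5,0],"delta_rot": [0,0,0],"gripper": 1},{"slide": [0,0,0],"delta_rot": [0,0,0],"gripper": 1}]'

```text
time: 8.4
position: [0.539, -0.0299, 0.1047]
tcp_rot: [0.637, -0.637, -0.306, 0.307]
force: [1.2, -0.6, -3.4]
grip_width: 0.0136
```

Request:
step_arm --series '[{"slide": [0,2,0],"delta_rot": [0,0,0],"gripper": 1},{"slide": [0,2,0],"delta_rot": [0,0,0],"gripper": 1},{"slide": [0,0,0],"delta_rot": [0,0,0],"gripper": 1}]'

```text
time: 8.7
position: [0.5391, -0.0299, 0.1008]
tcp_rot: [0.637, -0.637, -0.306, 0.307]
force: [1.7, -1.1, -3.0]
grip_width: 0.0132
```

Request:
step_arm --series '[{"slide": [0,1,0],"delta_rot": [0,0,0],"gripper": 1},{"slide": [0,1,0],"delta_rot": [0,0,0],"gripper": 1},{"slide": [0,0,0],"delta_rot": [0,0,0],"gripper": 1}]'

```text
time: 9.0
position: [0.5392, -0.0298, 0.0995]
tcp_rot: [0.637, -0.637, -0.306, 0.307]
force: [-1.3, -0.6, 3.0]
grip_width: 0.0135
```

Seated: the wrist force changed by about 5 N at TCP z 0.0995 (0.100 expected). Now I turn it clockwise about the axis.

Request:
step_arm --series '[{"slide": [0,0,0],"delta_rot": [0,0.05,0],"gripper": 1},{"slide": [-0.1,0,0],"delta_rot": [0,0.07,0],"gripper": 1},{"slide": [-0.1,0,0],"delta_rot": [0,0.07,0],"gripper": 1},{"slide": [0,0,0],"delta_rot": [0,0.07,0],"gripper": 1},{"slide": [-0.1,0,0],"delta_rot": [0,0.07,0],"gripper": 1},{"slide": [0,0,0],"delta_rot": [0,0.07,0],"gripper": 1},{"slide": [0,0,0],"delta_rot": [0,0,0],"gripper": 1}]'

```text
time: 9.7
position: [0.5392, -0.0296, 0.0995]
tcp_rot: [0.686, -0.685, -0.173, 0.174]
force: [0.2, 1.9, 1.9]
grip_width: 0.0136
```

Run:
```python
from plan import *
p,R,s=pose();print(p,yaw_of(R),s["force"],R[:,1],s["wrist_torque"])
plan([((.5394,-.0305,.0995),4.8)],1,rstep=.06)
```

```text
[ 0.53920624 -0.0295797   0.09950361] 28.4267176729469 [0.21820407 1.90303867 1.9220118 ] [-5.41514665e-04  3.79789247e-04 -9.99999781e-01] [ 0.33107966 -0.11345536  0.01128926]
[{"slide":[-0,0,-0.1],"delta_rot":[-0,0.059,-0],"gripper":1},{"slide":[-0.1,0,-0.2],"delta_rot":[-0,0.059,-0],"gripper":1},{"slide":[0,0,-0.1],"delta_rot":[-0,0.059,-0],"gripper":1},{"slide":[-0,0,-0.1],"delta_rot":[-0,0.059,-0],"gripper":1},{"slide":[-0,0,-0.2],"delta_rot":[-0,0.059,-0],"gripper":1},{"slide":[-0,0,-0.1],"delta_rot":[-0,0.058,-0],"gripper":1},{"slide":[-0,0,-0.1],"delta_rot":[-0,0.059,-0],"gripper":1}]
end [ 0.5394 -0.0305  0.0995] 4.82
```

Request:
step_arm --series '[{"slide": [0,0,-0.1],"delta_rot": [0,0.06,0],"gripper": 1},{"slide": [0,0,-0.2],"delta_rot": [0,0.06,0],"gripper": 1},{"slide": [0,0,-0.1],"delta_rot": [0,0.06,0],"gripper": 1},{"slide": [0,0,-0.1],"delta_rot": [0,0.06,0],"gripper": 1},{"slide": [0,0,-0.1],"delta_rot": [0,0.06,0],"gripper": 1},{"slide": [0,0,-0.1],"delta_rot": [0,0.06,0],"gripper": 1},{"slide": [0,0,0],"delta_rot": [0,0,0],"gripper": 1},{"slide": [0,0,0],"delta_rot": [0,0,0],"gripper": 1}]'

```text
time: 10.5
position: [0.5395, -0.0303, 0.0995]
tcp_rot: [0.705, -0.705, -0.049, 0.05]
force: [1.4, 3.0, 3.2]
grip_width: 0.013
```

Run:
```python
from plan import *
p,R,s=pose();print(p,yaw_of(R),s["force"],R[:,1],s["wrist_torque"])
```

```text
[ 0.53948846 -0.03032294  0.09952327] 8.027123680646788 [1.37254252 3.00990498 3.17401865] [-4.12952798e-04  2.66120857e-04 -9.99999879e-01] [ 0.64461059 -0.40578493  0.00637485]
```

Request:
step_arm --series '[{"slide": [0,0,0],"delta_rot": [0,0.02,0],"gripper": 1},{"slide": [0,0,0],"delta_rot": [0,0.02,0],"gripper": 1},{"slide": [0,0,0],"delta_rot": [0,0,0],"gripper": 1}]'

```text
time: 10.8
position: [0.5395, -0.0304, 0.0995]
tcp_rot: [0.706, -0.706, -0.034, 0.034]
force: [2.7, 4.9, 3.8]
grip_width: 0.0132
```

Run:
```python
from plan import *
p,R,s=pose();print(p,yaw_of(R),s["force"],s["wrist_torque"],s["tau"])
```

```text
[ 0.53945238 -0.0303978   0.09952829] 5.509347993831542 [2.65908424 4.85932198 3.83700495] [ 0.75187518 -0.3335567   0.02437499] [ -2.49383524 -47.71410584 -43.5122323   -1.60634883   0.45767751
   0.30956137]
```

Request:
step_arm --series '[{"slide": [0,0,0],"delta_rot": [0,0.015,0],"gripper": 1},{"slide": [0,0,0],"delta_rot": [0,0.015,0],"gripper": 1},{"slide": [0,0,0],"delta_rot": [0,0,0],"gripper": 1}]'

```text
time: 11.1
position: [0.5393, -0.0305, 0.0995]
tcp_rot: [0.707, -0.707, -0.023, 0.024]
force: [1.2, 4.5, 6.1]
grip_width: 0.0132
```

Run:
```python
from plan import *
p,R,s=pose();print(p,yaw_of(R),s["force"],s["wrist_torque"],s["tau"])
```

```text
[ 0.53928233 -0.03049695  0.09948111] 3.7898806092147854 [1.18522313 4.47579434 6.05024914] [ 0.86142041 -0.24309191  0.19050097] [ -2.75315791 -47.35175014 -43.39426517  -1.63638934   0.244278
   0.42525776]
```

Request:
step_arm --series '[{"slide": [0,0,0],"delta_rot": [0,0.015,0],"gripper": 1},{"slide": [0,0,0],"delta_rot": [0,0.01,0],"gripper": 1},{"slide": [0,0,0],"delta_rot": [0,0,0],"gripper": 1}]'

```text
time: 11.4
position: [0.5385, -0.0306, 0.0995]
tcp_rot: [-0.707, 0.707, 0.014, -0.016]
force: [-3.1, 4.0, 8.9]
grip_width: 0.0128
```

Run:
```python
from plan import *
p,R,s=pose();print(p,yaw_of(R),s["force"],s["wrist_torque"],s["tau"])
im,d=grab_frame("wrist");cv2.imwrite("pics/w3.png",im[:,:,::-1])
```

```text
[ 0.53854603 -0.03061745  0.09947923] 2.4188474673862372 [-3.05704224  4.01571892  8.93846934] [0.62618804 0.56151769 0.75164935] [ -2.81230152 -46.35837793 -44.05407786  -0.92736583  -1.28343254
   0.99137686]
```

View pics/w3.png

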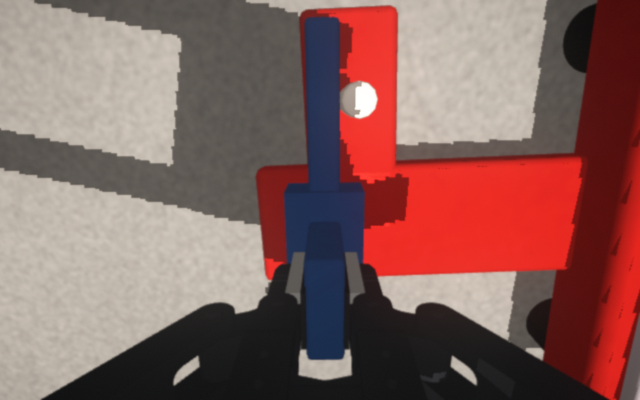

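The key arm lies against the white pin at (358,100), and the torque and wrist yaw confirm contact. I'll ease the torque slightly, release and rise.

Request:
step_arm --series '[{"slide": [0,-0.5,0],"delta_rot": [0,-0.02,0],"gripper": 1},{"slide": [0,0,0],"delta_rot": [0,0,0],"gripper": 1}]'

```text
time: 11.65
position: [0.5386, -0.0309, 0.0995]
tcp_rot: [-0.707, 0.707, 0.021, -0.023]
force: [-1.4, 2.0, 5.2]
grip_width: 0.0132
```

Request:
step_arm --series '[{"slide": [0,0,0],"delta_rot": [0,0,0],"gripper": -1},{"slide": [0,0,0],"delta_rot": [0,0,0],"gripper": -1},{"slide": [0,0,0],"delta_rot": [0,0,0],"gripper": -1},{"slide": [0,0,0],"delta_rot": [0,0,0],"gripper": -1},{"slide": [0,0,0],"delta_rot": [0,0,0],"gripper": -1},{"slide": [0,-20,0],"delta_rot": [0,0,0],"gripper": -1},{"slide": [0,-35,0],"delta_rot": [0,0,0],"gripper": -1},{"slide": [0,-35,0],"delta_rot": [0,0,0],"gripper": -1},{"slide": [0,-35,-30],"delta_rot": [0,0,0],"gripper": -1},{"slide": [0,0,-30],"delta_rot": [0,0,0],"gripper": -1}]'

```text
time: 12.65
position: [0.546, -0.0914, 0.2314]
tcp_rot: [-0.706, 0.708, 0.026, -0.02]
force: [0.3, 0.3, 1.4]
grip_width: 0.085
```

Request:
step_arm --series '[{"slide": [0,0,-10],"delta_rot": [0,0,0],"gripper": -1},{"slide": [0,0,0],"delta_rot": [0,0,0],"gripper": -1},{"slide": [0,0,0],"delta_rot": [0,0,0],"gripper": -1},{"slide": [0,0,0],"delta_rot": [0,0,0],"gripper": -1}]'

```text
time: 13.05
position: [0.5431, -0.0993, 0.2236]
tcp_rot: [0.707, -0.706, -0.021, 0.023]
force: [1.0, 0.8, 0.9]
grip_width: 0.0854
```

Run:
```python
from plan import *
p,R,s=pose();print(p,yaw_of(R),s["force"])
c=camera_params("wrist");im,d=grab_frame("wrist");cv2.imwrite("pics/w4.png",im[:,:,::-1])
np.savez("pics/w4.npz",p=im,d=d,R=c["R"],t=c["t"],mtx=c["mtx"],tp=p,tR=R)
```

```text
[ 0.54310783 -0.09932886  0.22364653] 3.600755317399546 [0.98827793 0.76699983 0.8687128 ]
```

View pics/w4.png

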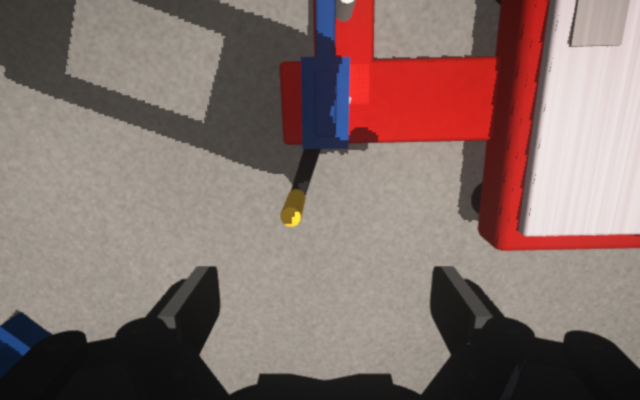

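The key is seated with its hub at (325,100) and its arm beside the pin at (346,3). The peg top is at (291,217). Measuring them now.

Run:
```python
from plan import *
z=np.load("pics/w4.npz");im,d=z["p"],z["d"];c={k:z[k] for k in("R","t","mtx")}
X,u,v=pts(0,d,c,np.ones(d.shape,bool));hsv=cv2.cvtColor(im,cv2.COLOR_RGB2HSV)[v,u]
def box(k,nm):
    r=cv2.minAreaRect((X[k][:,:2]*1000).astype(np.float32));print(nm,k.sum(),X[k].mean(0).round(4),np.round(r[0],1),np.round(r[1],1),round(r[2],2))
yel=(hsv[:,0]>18)&(hsv[:,0]<35)&(hsv[:,1]>90)&(X[:,0]>.4)&(v<260)
box(yel&(X[:,2]>.111)&(X[:,2]<.119),"peg")
bl=(hsv[:,0]>95)&(hsv[:,0]<128)&(hsv[:,1]>80)&(u>290)&(u<360)&(v<160)
box(bl&(X[:,2]>.13),"griptop");box(bl&(X[:,2]>.0885)&(X[:,2]<.096),"hub");box(bl&(X[:,2]>.083)&(X[:,2]<.096),"hub+arm")
ax=np.array([.5386,-.0304]);k=yel&(X[:,2]>.111)
pg=X[k][:,:2].mean(0)-ax;print(np.hypot(*pg),np.degrees(np.arctan2(pg[1],pg[0])))
```

```text
peg 341 [ 0.5177 -0.1111  0.1144] [ 517.7 -111.7] [14.8 15.1] 33.53
griptop 1446 [ 0.538  -0.0301  0.1334] [538.2 -30.7] [13.6 39.3] 3.13
hub 3236 [ 0.5375 -0.0209  0.0912] [536.9 -12.4] [ 33.8 101.3] 4.01
hub+arm 3727 [ 0.5372 -0.0154  0.0908] [536.9 -12.2] [ 33.8 101.6] 4.01
0.08338156748960304 -104.48972034319094
```

Run:
```python
from plan import *
plan([((.5177,-.1114,.16),-14.3)],0.25,step=.02)
```

```text
[{"slide":[-6.5,16,-2.6],"delta_rot":[-0,0.078,-0.001],"gripper":0.25},{"slide":[-6.3,15.9,-3.1],"delta_rot":[-0,0.078,-0],"gripper":0.25},{"slide":[-6.1,16,-3.6],"delta_rot":[-0,0.078,-0.001],"gripper":0.25},{"slide":[-5.7,15.9,-4.1],"delta_rot":[-0,0.079,-0.001],"gripper":0.25}]
end [ 0.5177 -0.1114  0.16  ] -14.32
```

Request:
step_arm --series '[{"slide": [-6.5,16,-2.6],"delta_rot": [0,0.078,0],"gripper": 0.25},{"slide": [-6.3,16,-3.1],"delta_rot": [0,0.078,0],"gripper": 0.25},{"slide": [-6,16,-3.6],"delta_rot": [0,0.078,0],"gripper": 0.25},{"slide": [-5.7,16,-4.1],"delta_rot": [0,0.079,0],"gripper": 0.25},{"slide": [0,0,0],"delta_rot": [0,0,0],"gripper": 0.25},{"slide": [0,0,0],"delta_rot": [0,0,0],"gripper": 0.25},{"slide": [0,0,0],"delta_rot": [0,0,0],"gripper": 0.25}]'

```text
time: 13.8
position: [0.5191, -0.1123, 0.1618]
tcp_rot: [-0.701, 0.702, -0.088, 0.088]
force: [0.8, 0.2, 0.7]
grip_width: 0.0319
```

Run:
```python
from plan import *
p,R,s=pose();print(p,yaw_of(R),s["force"],s["grip_width"],R[:,1])
im,d=grab_frame("wrist");cv2.imwrite("pics/w5.png",im[:,:,::-1])
plan([((.5177,-.1114,.073),-14.3)],0.25,step=.02)
```

```text
[ 0.51907337 -0.11231829  0.16182095] -14.246932411899502 [0.79943551 0.22392117 0.66746161] 0.031920202886762034 [ 2.28826506e-04 -5.34784597e-04 -9.99999831e-01]
[{"slide":[-0.3,17.8,0.1],"delta_rot":[0,0,0],"gripper":0.25},{"slide":[-0.4,17.8,0.2],"delta_rot":[0,0,0],"gripper":0.25},{"slide":[-0.3,17.7,0.1],"delta_rot":[0,0,0],"gripper":0.25},{"slide":[-0.4,17.8,0.1],"delta_rot":[0,0,0],"gripper":0.25},{"slide":[-0.3,17.8,0.2],"delta_rot":[0,0.001,0.001],"gripper":0.25}]
end [ 0.5177 -0.1114  0.073 ] -14.33
```

View pics/w5.png

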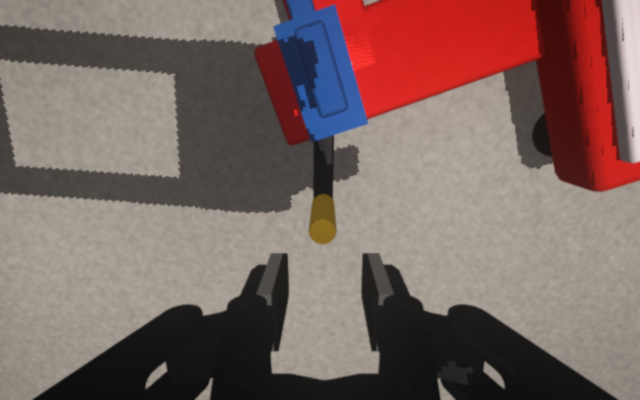

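The peg at (322,230) sits centred between the pads, which are 32 mm apart. Going down over it.

Request:
step_arm --series '[{"slide": [-0.4,17.5,0.1],"delta_rot": [0,0,0],"gripper": 0.25},{"slide": [-0.4,17.5,0.1],"delta_rot": [0,0,0],"gripper": 0.25},{"slide": [-0.4,17.5,0.1],"delta_rot": [0,0,0],"gripper": 0.25},{"slide": [0,17.5,0.1],"delta_rot": [0,0,0],"gripper": 0.25},{"slide": [0,17,0.1],"delta_rot": [0,0,0],"gripper": 0.25},{"slide": [0,0,0],"delta_rot": [0,0,0],"gripper": 0.25},{"slide": [0,0,0],"delta_rot": [0,0,0],"gripper": 0.25}]'

```text
time: 14.55
position: [0.5175, -0.1118, 0.0744]
tcp_rot: [-0.701, 0.702, -0.089, 0.088]
force: [0.5, 0.6, 0.2]
grip_width: 0.0319
```

```bash
cat > arc.py <<'E'
from plan import *
AX=np.array([.5386,-.0304])
def arc(t0,t1,n,off,z,g=.25,r=.0845,cur=None):
    # lever angle world deg t; TCP = peg center + off*(-toolx) ; off = advance of TCP vs peg along CW tangent minus: contact when off=8..
    w=[]
    for t in np.linspace(t0,t1,n+1)[1:]:
        a=np.radians(t);y=t-270;Rm=Ry(y)
        P=np.r_[AX+r*np.array([np.cos(a),np.sin(a)]),z]-off*Rm[:,0]
        w.append((P,y))
    plan(w,g,step=.06,rstep=.2)
def st():
    p,R,s=pose();f=np.array(s["force"]);d=p[:2]-AX
    print("t",s["time"],"p",p.round(4),"yaw",yaw_of(R).round(2),"th_tcp",np.degrees(np.arctan2(d[1],d[0])).round(2)%360,"r",np.hypot(*d).round(4),"F tool",(R.T@f).round(2),"M",np.round(s["wrist_torque"],2),"w",round(s["grip_width"],4))
E
python3 - <<'E'
from arc import *
st()
arc(255.7,242,8,.008,.0745)
E
```

```text
t 14.55 p [ 0.5175 -0.1118  0.0744] yaw -14.34 th_tcp 255.45999999999998 r 0.0841 F tool [ 0.33 -0.18  0.71] M [ 0.03 -0.02  0.01] w 0.0319
[{"slide":[-10.2,-0.1,-0.2],"delta_rot":[0,0.029,-0.001],"gripper":0.25},{"slide":[-2.5,0,0.3],"delta_rot":[0,0.03,0],"gripper":0.25},{"slide":[-2.5,0,0.3],"delta_rot":[0,0.03,0],"gripper":0.25},{"slide":[-2.5,0,0.3],"delta_rot":[0,0.03,0],"gripper":0.25},{"slide":[-2.6,0,0.2],"delta_rot":[0,0.03,0],"gripper":0.25},{"slide":[-2.5,0,0.3],"delta_rot":[0,0.03,0],"gripper":0.25},{"slide":[-2.5,0,0.3],"delta_rot":[0,0.03,0],"gripper":0.25},{"slide":[-2.5,0,0.3],"delta_rot":[0,0.029,0],"gripper":0.25}]
end [ 0.4919 -0.1012  0.0745] -27.98
```

Request:
step_arm --series '[{"slide": [-5,0,0],"delta_rot": [0,0,0],"gripper": 0.25},{"slide": [-5,0,0],"delta_rot": [0,0.03,0],"gripper": 0.25},{"slide": [-2.5,0,0.3],"delta_rot": [0,0.03,0],"gripper": 0.25},{"slide": [-2.5,0,0.3],"delta_rot": [0,0.03,0],"gripper": 0.25},{"slide": [-2.5,0,0.3],"delta_rot": [0,0.03,0],"gripper": 0.25},{"slide": [-2.5,0,0.3],"delta_rot": [0,0.03,0],"gripper": 0.25},{"slide": [-2.5,0,0.3],"delta_rot": [0,0.03,0],"gripper": 0.25},{"slide": [-2.5,0,0.3],"delta_rot": [0,0.03,0],"gripper": 0.25},{"slide": [-2.5,0,0.3],"delta_rot": [0,0.03,0],"gripper": 0.25}]'

```text
time: 15.45
position: [0.4924, -0.1012, 0.0749]
tcp_rot: [-0.685, 0.686, -0.172, 0.173]
force: [2.1, 0.1, 0.4]
grip_width: 0.0319
```

Run:
```python
from arc import *
st()
arc(241.5,230,7,.008,.0745)
im,d=grab_frame("wrist");cv2.imwrite("pics/w6.png",im[:,:,::-1])
```

```text
t 15.45 p [ 0.4924 -0.1012  0.0749] yaw -28.28 th_tcp 236.87 r 0.0846 F tool [ 1.87 -0.41  1.07] M [-0.16 -0.19 -0.02] w 0.0319
[{"slide":[-3.6,0.4,0.1],"delta_rot":[0,0.032,0.001],"gripper":0.25},{"slide":[-2.4,-0,0.3],"delta_rot":[0,0.029,0],"gripper":0.25},{"slide":[-2.4,-0,0.2],"delta_rot":[0,0.029,0],"gripper":0.25},{"slide":[-2.4,-0,0.3],"delta_rot":[0,0.028,0],"gripper":0.25},{"slide":[-2.5,-0,0.3],"delta_rot":[0,0.029,0],"gripper":0.25},{"slide":[-2.4,-0,0.2],"delta_rot":[0,0.029,0],"gripper":0.25},{"slide":[-2.4,-0,0.3],"delta_rot":[0,0.028,0],"gripper":0.25}]
end [ 0.4782 -0.09    0.0745] -39.97
```

View pics/w6.png

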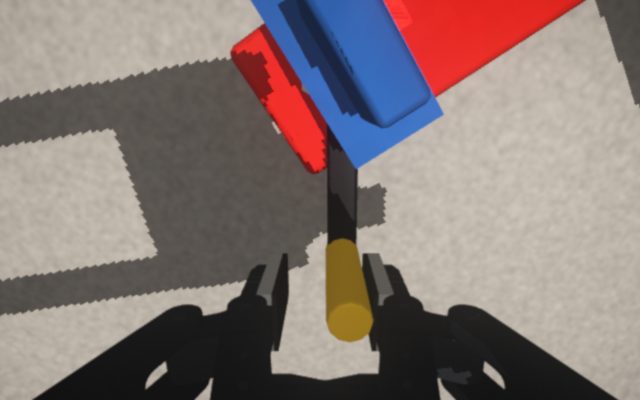

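The right pad is pushing the peg at (348,320). The lever follows and the force is about 1.5 N above bias, as expected for the loose nut.

Request:
step_arm --series '[{"slide": [-3,0,0.2],"delta_rot": [0,0.03,0],"gripper": 0.25},{"slide": [-2.5,0,0.3],"delta_rot": [0,0.03,0],"gripper": 0.25},{"slide": [-2.5,0,0.3],"delta_rot": [0,0.03,0],"gripper": 0.25},{"slide": [-2.5,0,0.3],"delta_rot": [0,0.03,0],"gripper": 0.25},{"slide": [-2.5,0,0.3],"delta_rot": [0,0.03,0],"gripper": 0.25},{"slide": [-2.5,0,0.3],"delta_rot": [0,0.03,0],"gripper": 0.25}]'

```text
time: 16.1
position: [0.4802, -0.0916, 0.0748]
tcp_rot: [-0.667, 0.668, -0.233, 0.234]
force: [1.6, -1.0, 0.7]
grip_width: 0.0323
```

Run:
```python
from arc import *
st()
```

```text
t 16.1 p [ 0.4802 -0.0916  0.0748] yaw -38.54 th_tcp 226.36 r 0.0846 F tool [ 1.94 -0.7   0.2 ] M [-0.14 -0.15  0.03] w 0.0323
```

Request:
step_arm --series '[{"slide": [-2.5,0,0.3],"delta_rot": [0,0.03,0],"gripper": 0.25},{"slide": [-2.5,0,0.3],"delta_rot": [0,0.03,0],"gripper": 0.25}]'

```text
time: 16.3
position: [0.4767, -0.088, 0.0748]
tcp_rot: [-0.66, 0.66, -0.253, 0.254]
force: [0.4, -0.9, 1.5]
grip_width: 0.0319
```

Run:
```python
from arc import *
st()
```

```text
t 16.3 p [ 0.4767 -0.088   0.0748] yaw -41.98 th_tcp 222.94 r 0.0845 F tool [ 0.9  -1.48 -0.46] M [-0.15 -0.13  0.03] w 0.0319
```

Request:
step_arm --series '[{"slide": [-2.5,0,0.3],"delta_rot": [0,0.03,0],"gripper": 0.25},{"slide": [-2.5,0,0.3],"delta_rot": [0,0.03,0],"gripper": 0.25}]'

```text
time: 16.5
position: [0.4734, -0.0842, 0.0748]
tcp_rot: [-0.652, 0.653, -0.273, 0.273]
force: [-0.2, -0.4, 0.6]
grip_width: 0.0318
```

Request:
step_arm --series '[{"slide": [-2.5,0,0.3],"delta_rot": [0,0.03,0],"gripper": 0.25}]'

```text
time: 16.6
position: [0.4719, -0.0822, 0.0748]
tcp_rot: [-0.648, 0.648, -0.282, 0.283]
force: [0.7, -2.2, 1.8]
grip_width: 0.0322
```

Request:
step_arm --series '[{"slide": [-2.5,0,0.3],"delta_rot": [0,0.03,0],"gripper": 0.25}]'

```text
time: 16.7
position: [0.4704, -0.0802, 0.0748]
tcp_rot: [-0.644, 0.644, -0.292, 0.293]
force: [0.6, -1.3, 0.9]
grip_width: 0.0319
```

Request:
step_arm --series '[{"slide": [-2.5,0,0.3],"delta_rot": [0,0.03,0],"gripper": 0.25}]'

```text
time: 16.8
position: [0.4689, -0.0781, 0.0748]
tcp_rot: [-0.639, 0.64, -0.302, 0.302]
force: [-0.1, -0.9, 1.2]
grip_width: 0.0316
```

Request:
step_arm --series '[{"slide": [-2.5,0,0.3],"delta_rot": [0,0.03,0],"gripper": 0.25}]'

```text
time: 16.9
position: [0.4676, -0.076, 0.0748]
tcp_rot: [-0.634, 0.635, -0.311, 0.312]
force: [1.3, -2.3, 0.1]
grip_width: 0.0323
```

Run:
```python
from arc import *
st()
```

```text
t 16.9 p [ 0.4676 -0.076   0.0748] yaw -52.3 th_tcp 212.72 r 0.0844 F tool [ 2.65 -0.14 -0.41] M [-0.25 -0.11  0.02] w 0.0323
```

Request:
step_arm --series '[{"slide": [-2.5,0,0.3],"delta_rot": [0,0.03,0],"gripper": 0.25}]'

```text
time: 17.0
position: [0.4662, -0.0738, 0.0747]
tcp_rot: [-0.63, 0.63, -0.321, 0.321]
force: [-0.7, -1.1, 1.0]
grip_width: 0.0323
```

Request:
step_arm --series '[{"slide": [-2.5,0,0.3],"delta_rot": [0,0.03,0],"gripper": 0.25}]'

```text
time: 17.1
position: [0.465, -0.0716, 0.0747]
tcp_rot: [-0.625, 0.625, -0.33, 0.331]
force: [0.7, -0.8, 0.4]
grip_width: 0.0322
```

Request:
step_arm --series '[{"slide": [-2.5,0,0.3],"delta_rot": [0,0.03,0],"gripper": 0.25}]'

```text
time: 17.2
position: [0.4638, -0.0694, 0.0747]
tcp_rot: [-0.62, 0.62, -0.34, 0.34]
force: [-0.1, -1.6, 0.8]
grip_width: 0.0318
```

Request:
step_arm --series '[{"slide": [-2.5,0,0.3],"delta_rot": [0,0.03,0],"gripper": 0.25}]'

```text
time: 17.3
position: [0.4627, -0.0671, 0.0746]
tcp_rot: [-0.615, 0.615, -0.349, 0.349]
force: [-0.2, -1.2, 1.0]
grip_width: 0.0319
```

Request:
step_arm --series '[{"slide": [-2.5,0,0.3],"delta_rot": [0,0.03,0],"gripper": 0.25}]'

```text
time: 17.4
position: [0.4616, -0.0648, 0.0747]
tcp_rot: [-0.609, 0.61, -0.358, 0.359]
force: [-0.0, -1.4, 0.7]
grip_width: 0.0321
```

Run:
```python
from arc import *
st()
```

```text
t 17.4 p [ 0.4616 -0.0648  0.0747] yaw -60.89 th_tcp 204.11 r 0.0843 F tool [ 1.22 -0.66 -0.7 ] M [-0.29  0.01 -0.04] w 0.0321
```

Request:
step_arm --series '[{"slide": [-2.5,0,0.3],"delta_rot": [0,0.03,0],"gripper": 0.25}]'

```text
time: 17.5
position: [0.4606, -0.0625, 0.0746]
tcp_rot: [-0.604, 0.604, -0.367, 0.368]
force: [0.6, -2.2, 1.4]
grip_width: 0.0319
```

Request:
step_arm --series '[{"slide": [-2.5,0,0.3],"delta_rot": [0,0.03,0],"gripper": 0.25}]'

```text
time: 17.6
position: [0.4597, -0.0601, 0.0746]
tcp_rot: [-0.598, 0.599, -0.376, 0.377]
force: [0.1, -1.5, 1.8]
grip_width: 0.0322
```

Request:
step_arm --series '[{"slide": [-2.5,0,0.3],"delta_rot": [0,0.03,0],"gripper": 0.25}]'

```text
time: 17.7
position: [0.4589, -0.0578, 0.0746]
tcp_rot: [-0.593, 0.593, -0.385, 0.386]
force: [-0.3, -1.7, 0.4]
grip_width: 0.032
```

Request:
step_arm --series '[{"slide": [-2.5,0,0.3],"delta_rot": [0,0.03,0],"gripper": 0.25}]'

```text
time: 17.8
position: [0.4581, -0.0554, 0.0746]
tcp_rot: [-0.587, 0.587, -0.394, 0.394]
force: [0.0, -2.3, 0.9]
grip_width: 0.0319
```

Request:
step_arm --series '[{"slide": [-2.5,0,0.3],"delta_rot": [0,0.03,0],"gripper": 0.25}]'

```text
time: 17.9
position: [0.4574, -0.0529, 0.0746]
tcp_rot: [-0.581, 0.581, -0.403, 0.403]
force: [-0.7, -2.0, 0.7]
grip_width: 0.0318
```

Run:
```python
from arc import *
st()
im,d=grab_frame("wrist");cv2.imwrite("pics/w7.png",im[:,:,::-1])
```

```text
t 17.9 p [ 0.4574 -0.0529  0.0746] yaw -69.49 th_tcp 195.52 r 0.0842 F tool [ 1.62 -0.71 -1.35] M [-0.28  0.03  0.02] w 0.0318
```

View pics/w7.png

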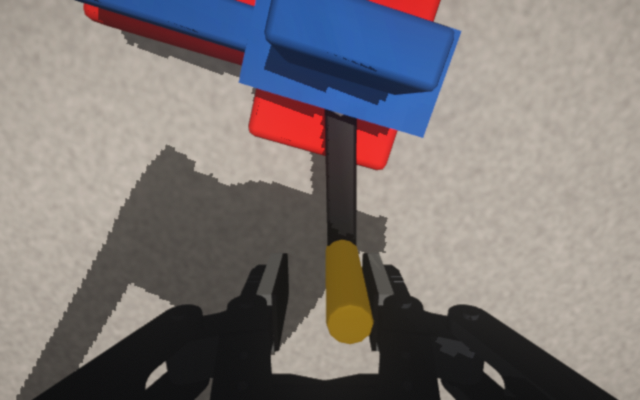

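The lever still follows at about 201° (world), and the key is in place (hub at (350,80), arm to the upper left). Not yet seated, so I continue.

Request:
step_arm --series '[{"slide": [-2.5,0,0.3],"delta_rot": [0,0.03,0],"gripper": 0.25}]'

```text
time: 18.05
position: [0.4569, -0.0506, 0.0745]
tcp_rot: [-0.575, 0.576, -0.411, 0.411]
force: [0.6, -3.9, 1.6]
grip_width: 0.0319
```

Request:
step_arm --series '[{"slide": [-2.5,0,0.3],"delta_rot": [0,0.03,0],"gripper": 0.25}]'

```text
time: 18.15
position: [0.4567, -0.0487, 0.0746]
tcp_rot: [-0.568, 0.569, -0.419, 0.421]
force: [1.7, -6.6, 0.2]
grip_width: 0.0318
```

Request:
step_arm --series '[{"slide": [-2.5,0,0.3],"delta_rot": [0,0.03,0],"gripper": 0.25}]'

```text
time: 18.25
position: [0.4563, -0.0465, 0.0747]
tcp_rot: [-0.562, 0.563, -0.428, 0.429]
force: [1.0, -7.4, -0.0]
grip_width: 0.0322
```

The force jumped to about 7 N: the nut has bitten. I settle and read.

Request:
step_arm --series '[{"slide": [0,0,0],"delta_rot": [0,0,0],"gripper": 0.25}]'

```text
time: 18.35
position: [0.4562, -0.0464, 0.0746]
tcp_rot: [-0.562, 0.563, -0.428, 0.429]
force: [0.2, -7.3, 0.0]
grip_width: 0.032
```

Run:
```python
from arc import *
st()
```

```text
t 18.35 p [ 0.4562 -0.0464  0.0746] yaw -74.59 th_tcp 191.02 r 0.0839 F tool [ 7.09  0.01 -1.75] M [-1.1  -0.15 -0.01] w 0.032
```

Request:
step_arm --series '[{"slide": [0,0,0],"delta_rot": [0,0,0],"gripper": 0.25}]'

```text
time: 18.45
position: [0.4562, -0.0465, 0.0746]
tcp_rot: [-0.562, 0.563, -0.427, 0.429]
force: [0.8, -5.9, -0.8]
grip_width: 0.032
```

Run:
```python
from arc import *
st()
```

```text
t 18.45 p [ 0.4562 -0.0465  0.0746] yaw -74.53 th_tcp 191.05 r 0.0839 F tool [ 5.87  0.83 -0.76] M [-1.05 -0.12  0.01] w 0.032
```

Request:
step_arm --series '[{"slide": [-1.5,0,0.2],"delta_rot": [0,0.018,0],"gripper": 0.25},{"slide": [-1,0,0.1],"delta_rot": [0,0.012,0],"gripper": 0.25}]'

```text
time: 18.65
position: [0.456, -0.0443, 0.0747]
tcp_rot: [-0.555, 0.557, -0.436, 0.438]
force: [0.1, -8.4, -0.1]
grip_width: 0.032
```

Run:
```python
from arc import *
st()
```

```text
t 18.65 p [ 0.456  -0.0443  0.0747] yaw -76.3 th_tcp 189.58 r 0.0838 F tool [ 8.15  0.09 -1.84] M [-1.36 -0.2   0.01] w 0.032
```

Request:
step_arm --series '[{"slide": [-1,0,0.1],"delta_rot": [0,0.012,0],"gripper": 0.25}]'

```text
time: 18.75
position: [0.4558, -0.0434, 0.0747]
tcp_rot: [-0.553, 0.554, -0.439, 0.441]
force: [1.6, -9.1, -0.7]
grip_width: 0.0318
```

Run:
```python
from arc import *
st()
```

```text
t 18.75 p [ 0.4558 -0.0434  0.0747] yaw -76.97 th_tcp 188.95 r 0.0838 F tool [ 9.23  0.74 -0.54] M [-1.5  -0.17  0.02] w 0.0318
```

Request:
step_arm --series '[{"slide": [-1,0,0.1],"delta_rot": [0,0.012,0],"gripper": 0.25}]'

```text
time: 18.85
position: [0.4557, -0.0425, 0.0747]
tcp_rot: [-0.55, 0.552, -0.442, 0.444]
force: [0.6, -9.3, 0.0]
grip_width: 0.0322
```

Run:
```python
from arc import *
st()
```

```text
t 18.85 p [ 0.4557 -0.0425  0.0747] yaw -77.67 th_tcp 188.31 r 0.0837 F tool [ 9.17  0.01 -1.39] M [-1.55 -0.15 -0.02] w 0.0322
```

Request:
step_arm --series '[{"slide": [-1,0,0.1],"delta_rot": [0,0.012,0],"gripper": 0.25}]'

```text
time: 18.95
position: [0.4556, -0.0416, 0.0747]
tcp_rot: [-0.547, 0.549, -0.446, 0.448]
force: [0.4, -9.8, 0.8]
grip_width: 0.032
```

Run:
```python
from arc import *
st()
```

```text
t 18.95 p [ 0.4556 -0.0416  0.0747] yaw -78.35 th_tcp 187.67 r 0.0838 F tool [ 9.7 -0.8 -1.6] M [-1.54 -0.2   0.03] w 0.032
```

About 9.8 N and about 0.09 rad past seating. Now I back off so both pads clear the peg, then rise.

Request:
step_arm --series '[{"slide": [4,0,0],"delta_rot": [0,0,0],"gripper": 0.25},{"slide": [4,0,0],"delta_rot": [0,0,0],"gripper": 0.25},{"slide": [0,0,0],"delta_rot": [0,0,0],"gripper": 0.25},{"slide": [0,0,0],"delta_rot": [0,0,0],"gripper": 0.25}]'

```text
time: 19.35
position: [0.4564, -0.0475, 0.0737]
tcp_rot: [-0.548, 0.549, -0.447, 0.446]
force: [-0.9, -0.4, 0.4]
grip_width: 0.0319
```

Run:
```python
from arc import *
st()
im,d=grab_frame("wrist");cv2.imwrite("pics/w8.png",im[:,:,::-1])
```

```text
t 19.35 p [ 0.4564 -0.0475  0.0737] yaw -78.33 th_tcp 191.74 r 0.084 F tool [ 0.16 -0.44 -0.97] M [ 0.02 -0.02 -0.04] w 0.0319
```

View pics/w8.png

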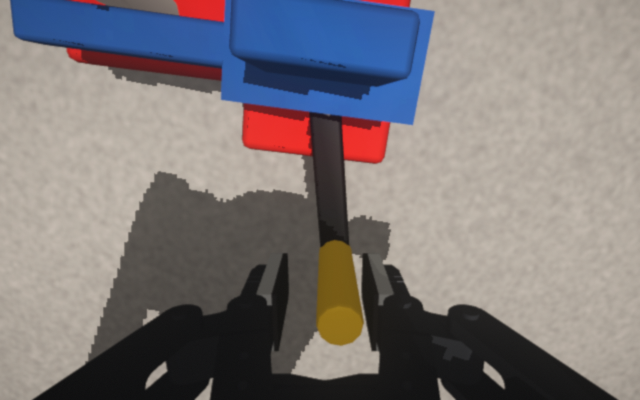

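The peg at (340,320) stands free between the pads and the force is zero. I rise straight up.

Request:
step_arm --series '[{"slide": [1.5,-10,0],"delta_rot": [0,0,0],"gripper": 0.25},{"slide": [0,-25,0],"delta_rot": [0,0,0],"gripper": 0.25},{"slide": [0,-35,0],"delta_rot": [0,0,0],"gripper": 0.25},{"slide": [0,-40,0],"delta_rot": [0,0,0],"gripper": 0.25},{"slide": [0,-40,-20],"delta_rot": [0,0,0],"gripper": 0.25},{"slide": [0,0,-20],"delta_rot": [0,0,0],"gripper": 0.25},{"slide": [0,0,0],"delta_rot": [0,0,0],"gripper": 0.25},{"slide": [0,0,0],"delta_rot": [0,0,0],"gripper": 0.25},{"slide": [0,0,0],"delta_rot": [0,0,0],"gripper": 0.25}]'

```text
time: 20.3
position: [0.4178, -0.0568, 0.2231]
tcp_rot: [-0.548, 0.549, -0.447, 0.446]
force: [1.3, -0.3, 0.0]
grip_width: 0.0319
```

Run:
```python
from arc import *
st()
c=camera_params("wrist");im,d=grab_frame("wrist");cv2.imwrite("pics/w9.png",im[:,:,::-1])
X,u,v=pts(0,d,c,np.ones(d.shape,bool));hsv=cv2.cvtColor(im,cv2.COLOR_RGB2HSV)[v,u]
def box(k,nm):
    r=cv2.minAreaRect((X[k][:,:2]*1000).astype(np.float32));print(nm,k.sum(),X[k].mean(0).round(4),np.round(r[0],1),np.round(r[1],1),round(r[2],2))
yel=(hsv[:,0]>18)&(hsv[:,0]<35)&(hsv[:,1]>90)&(X[:,0]>.4)
k=yel&(X[:,2]>.111)&(X[:,2]<.119);box(k,"peg")
bl=(hsv[:,0]>95)&(hsv[:,0]<128)&(hsv[:,1]>80)&(np.hypot(X[:,0]-.54,X[:,1]+.03)<.14)
box(bl&(X[:,2]>.13),"griptop");box(bl&(X[:,2]>.083)&(X[:,2]<.096),"hub+arm")
pg=X[k][:,:2].mean(0)-AX;print(np.hypot(*pg),np.degrees(np.arctan2(pg[1],pg[0]))%360)
```

```text
t 20.3 p [ 0.4178 -0.0568  0.2231] yaw -78.32 th_tcp 192.34 r 0.1236 F tool [ 0.59 -0.05  1.19] M [ 0.02 -0.01  0.01] w 0.0319
peg 396 [ 0.4583 -0.0531  0.1145] [458.1 -53.1] [15.2 15.3] 38.81
griptop 1388 [ 0.5344 -0.0349  0.1382] [495.7 -68.8] [140.1  38.2] 40.99
hub+arm 4593 [ 0.5329 -0.0059  0.0901] [529.4   0.9] [ 34.  134.2] 10.97
0.08348857147936348 195.77447618763722
```

View pics/w9.png

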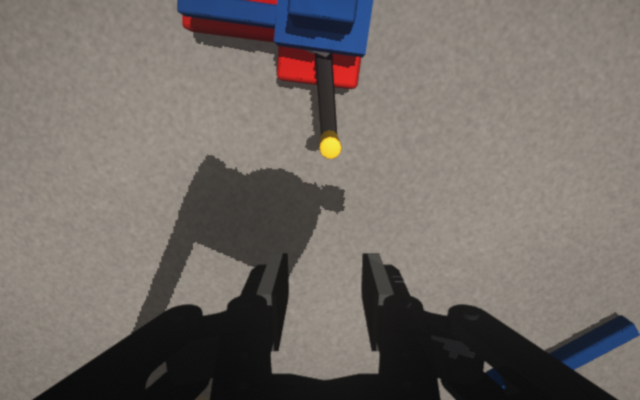

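The box fit gives a key yaw of about 11°, against 3–4° just after release, which disagrees. I'll check from a better viewpoint.

Run:
```python
from arc import *
plan([((.50,-.10,.26),-30),((.54,-.08,.26),4)],0.25,step=.04,rstep=.13)
```

```text
[{"slide":[8.4,-5.3,10.2],"delta_rot":[0,-0.12,-0],"gripper":0.25},{"slide":[9.6,-5.4,9.2],"delta_rot":[0.001,-0.121,-0.001],"gripper":0.25},{"slide":[10.6,-5.3,7.9],"delta_rot":[-0,-0.12,0],"gripper":0.25},{"slide":[11.5,-5.3,6.6],"delta_rot":[0,-0.121,-0],"gripper":0.25},{"slide":[12.2,-5.3,5.2],"delta_rot":[0.001,-0.12,-0],"gripper":0.25},{"slide":[12.8,-5.3,3.7],"delta_rot":[-0,-0.121,-0.001],"gripper":0.25},{"slide":[13.1,-5.3,2.1],"delta_rot":[0,-0.12,0],"gripper":0.25},{"slide":[4.9,-0,7.5],"delta_rot":[0,-0.119,-0],"gripper":0.25},{"slide":[5.8,-0,6.8],"delta_rot":[0,-0.118,-0],"gripper":0.25},{"slide":[6.5,-0,6.1],"delta_rot":[0,-0.119,-0],"gripper":0.25}]
[{"slide":[7.2,-0,5.3],"delta_rot":[0,-0.119,-0],"gripper":0.25},{"slide":[7.8,-0,4.4],"delta_rot":[0,-0.119,-0],"gripper":0.25}]
end [ 0.54 -0.08  0.26] 4.03
```

Request:
step_arm --series '[{"slide": [8.4,-5.3,10.2],"delta_rot": [0,-0.12,0],"gripper": 0.25},{"slide": [9.6,-5.3,9.2],"delta_rot": [0,-0.12,0],"gripper": 0.25},{"slide": [10.6,-5.3,7.9],"delta_rot": [0,-0.12,0],"gripper": 0.25},{"slide": [11.5,-5.3,6.6],"delta_rot": [0,-0.12,0],"gripper": 0.25},{"slide": [12.2,-5.3,5.2],"delta_rot": [0,-0.12,0],"gripper": 0.25},{"slide": [12.8,-5.3,3.7],"delta_rot": [0,-0.12,0],"gripper": 0.25},{"slide": [13.1,-5.3,2.1],"delta_rot": [0,-0.12,0],"gripper": 0.25},{"slide": [4.9,0,7.5],"delta_rot": [0,-0.12,0],"gripper": 0.25},{"slide": [5.8,0,6.8],"delta_rot": [0,-0.12,0],"gripper": 0.25},{"slide": [6.5,0,6.1],"delta_rot": [0,-0.12,0],"gripper": 0.25}]'

```text
time: 21.35
position: [0.5244, -0.0881, 0.2594]
tcp_rot: [0.705, -0.705, 0.058, -0.056]
force: [-0.1, -0.3, -0.3]
grip_width: 0.0322
```

Request:
step_arm --series '[{"slide": [7.2,0,5.3],"delta_rot": [0,-0.12,0],"gripper": 0.25},{"slide": [7.8,0,4.4],"delta_rot": [0,-0.12,0],"gripper": 0.25},{"slide": [0,0,0],"delta_rot": [0,0,0],"gripper": 0.25},{"slide": [0,0,0],"delta_rot": [0,0,0],"gripper": 0.25},{"slide": [0,0,0],"delta_rot": [0,0,0],"gripper": 0.25}]'

```text
time: 21.85
position: [0.5397, -0.0804, 0.2602]
tcp_rot: [0.707, -0.707, -0.024, 0.026]
force: [0.1, 0.9, -0.2]
grip_width: 0.0319
```

```bash
cat > meas.py <<'E'
from arc import *
import sys
def meas(tag):
    st()
    c=camera_params("wrist");im,d=grab_frame("wrist");cv2.imwrite(f"pics/{tag}.png",im[:,:,::-1])
    np.savez(f"pics/{tag}.npz",p=im,d=d,R=c["R"],t=c["t"],mtx=c["mtx"])
    X,u,v=pts(0,d,c,np.ones(d.shape,bool));hsv=cv2.cvtColor(im,cv2.COLOR_RGB2HSV)[v,u]
    def box(k,nm):
        if k.sum()<20: print(nm,"none");return
        r=cv2.minAreaRect((X[k][:,:2]*1000).astype(np.float32));print(nm,k.sum(),X[k].mean(0).round(4),np.round(r[0],1),np.round(r[1],1),round(r[2],2))
    yel=(hsv[:,0]>18)&(hsv[:,0]<35)&(hsv[:,1]>90)&(X[:,0]>.4)
    k=yel&(X[:,2]>.111)&(X[:,2]<.119);box(k,"peg")
    bl=(hsv[:,0]>95)&(hsv[:,0]<128)&(hsv[:,1]>80)&(np.hypot(X[:,0]-.54,X[:,1]+.03)<.14)
    box(bl&(X[:,2]>.129)&(X[:,2]<.14),"griptop");box(bl&(X[:,2]>.09)&(X[:,2]<.0955),"hub");box(bl&(X[:,2]>.085)&(X[:,2]<.0955),"hub+arm")
    a=bl&(X[:,2]>.083)&(X[:,2]<.0925)&(X[:,1]>.012);f=np.polyfit(X[a][:,1],X[a][:,0],1);print("arm yaw",np.degrees(-np.arctan(f[0])),a.sum())
    box((hsv[:,1]<60)&(hsv[:,2]>150)&(X[:,2]>.098)&(X[:,2]<.107)&(np.hypot(X[:,0]-.547,X[:,1]-.04)<.02),"pin")
    if k.sum():
        pg=X[k][:,:2].mean(0)-AX;print("peg",np.hypot(*pg),np.degrees(np.arctan2(pg[1],pg[0]))%360)
E
python3 -c "from meas import *;meas('w10')"
```

```text
t 21.85 p [ 0.5397 -0.0804  0.2602] yaw 4.03 th_tcp 271.21 r 0.0501 F tool [0.21 0.2  0.84] M [0.05 0.   0.03] w 0.0319
peg 298 [ 0.4584 -0.0529  0.1145] [458.1 -53.1] [14.7 14.8] 89.29
griptop 1028 [ 0.5393 -0.0306  0.1334] [539.5 -31.3] [13.6 39.5] 4.1
hub 2011 [ 0.539  -0.0267  0.0916] [537.7  -1.3] [ 34.9 123.2] 3.24
hub+arm 3386 [ 0.5371 -0.0019  0.0904] [537.5   1.7] [ 34.9 129.4] 3.45
arm yaw 4.077708568950958 1181
pin 255 [0.5478 0.0406 0.1014] [548.   40.7] [12.9 12.3] 19.37
peg 0.08328490281322601 195.67383981696193
```

View pics/w10.png

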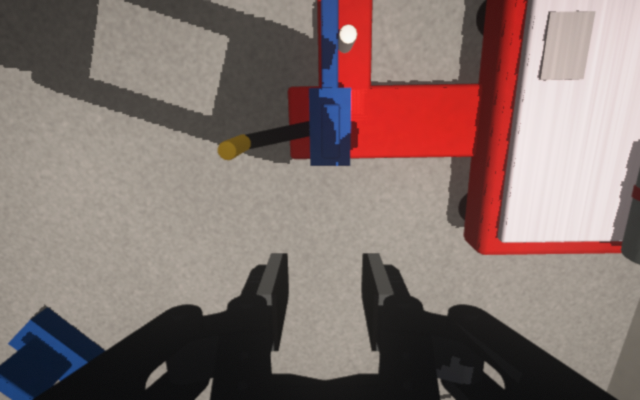

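The key is fine: the arm is at 4.1° against the pin, and the grip top is at 133.4 mm, so it is fully down. The 11° came from a partial view. A last look at the bystanders, then I hand in.

Run:
```python
from arc import *
a=np.load("pics/top0.npz")["p"];im,d=grab_frame("top");cv2.imwrite("pics/topf.png",im[:,:,::-1])
for nm,(u,v) in {"tin":(206,204),"spool":(191,157),"driver":(395,160)}.items():
    s=np.s_[v-20:v+20,u-15:u+15];print(nm,np.abs(a[s].astype(int)-im[s]).mean())
print(close_job())
```

```text
tin 1.3780555555555556
spool 1.3002777777777779
driver 1.3155555555555556
the job is handed in; nothing more can be done
None
```

View pics/topf.png

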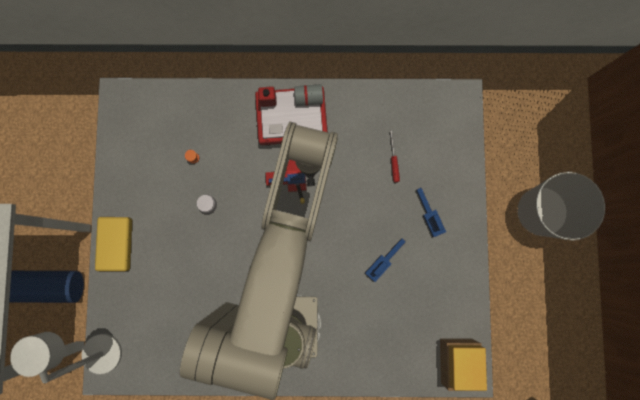

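The job is done and handed in at about 22 s of robot time. The smallest blue key sits fully down on the tang with its arm resting on the stop pin. I swung the jam nut clockwise by its peg until it bit, and pulled it to about 9.8 N.

**Last checks that agreed:**
- The key's grip top is at 133 mm, against 134 mm expected when fully down. The arm is within about 1° of the pin direction.
- The pads were clear of the peg and the wrist force read zero before I rose.
- The tin, spool and screwdriver look unchanged in the top view.

**Checks that disagreed:**
- One partial wrist view gave the key's yaw as 11°. A better view gave 4.1°, which I take as correct.
- The lever measures about 0.045 rad (roughly 3.5 mm at the peg) behind where the loaded fingers seemed to hold it. Either the fingers flexed or the lever crept back a little. The force alone puts the bite at 0.07–0.09 rad, and even if the lever did slip back it would still be about 0.04, above the 0.02 minimum for tight. I did not pull it again to confirm.

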